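# Turn a lamp diffuser mouth-down into its tote and roll it into the bay

## Task

Turn the tall green glass diffuser, which stands mouth-up, over so that it stands mouth-down in the grey tote; then push the tote along the rollers until it is fully home against the end stop of the bay, with the diffuser still standing in it. The glass must not be dropped or toppled, the tote stays down on its rollers all the time, and the short diffuser, the relay base, the bracket and the coin box stay where they are.

Things in the scene. Friction and masses are not known exactly. Their poses are not given: they have to be found in the camera images.
- diffuser: Tall green glass cup, 72 mm high, 190 g, wall 4 mm, base 5 mm. Plan: square with cut corners, four flat sides 36 mm wide, 60 mm flat to flat. Origin: centre of the closed base's outer face; z along its axis, from closed base to open mouth (up at start); x, y square to the flats. Lies steadily on any flat, axis then 30 mm up. Starts in any of 3 places in a row on the bench, any yaw.
- diffuser_mouth (a point): centre of the diffuser's open mouth, 72 mm from its origin along its axis
- diffuser_mid (a point): middle of the diffuser, on its axis 36 mm from either end
- tote: Shallow open grey plastic tote, 138 x 138 mm, 34 mm high, walls and floor 4 mm (inside 130 x 130 mm, 30 mm deep), 450 g, resting on the rollers towards the track's open +y end; it keeps still when left. Origin: centre of its underside; axes along its sides, parallel to the track's; z up.
- track: Fixed bare-metal roller track, 162 (x) x 350 (y) mm. Origin: centre of its underside. 11 free rollers, tops 40 mm above the bench; the tote rolls along the track's y. Side rails 146 mm apart inside, 58 mm high; in the bay (the last 145 mm at the -y end) steel cheeks and end stop 90 mm high. +y end open.
- track_home (a point): Point on the roller tops where the tote's origin lies when it is fully home against the end stop: y = -96 mm in the track's frame. The stop's face is 69 mm beyond it.
- short_diffuser: Bystander: green glass diffuser of the same plan (60 mm over its flats) but only 42 mm high, standing mouth-down on the bench. Origin: centre of its underside (the mouth); x and y square to its flats.
- relay_base: Bystander: tan bakelite relay base, 62 (x) x 46 (y) mm, 32 mm high, loose on the bench. Origin: centre of its underside.
- bracket: Bystander: loose steel angle bracket of a bezel, 45 (x) x 110 (y) mm, with a 3 mm upright flange 40 mm high along its +x edge. Origin: centre of the underside.
- coin_box: Bystander: fixed metal coin box with a spring latch on its front, 136 (x) x 156 (y) mm, 98 mm high (latch 8 mm more at -x). Origin: centre of its underside.
Mind the look-alikes: they are no part of the job. Leave any red look-alike of the diffuser alone. Of the things shaped like the tote, the grey one is meant.

How it is judged (in metres and radians):
On the way, in this order (a step that is already met when the one before it is completed fails the run):
1. the diffuser stands mouth-down in the tote, let go, before the tote is moved into the bay (angle between diffuser's own z axis and vertical above 3.04 rad and z of diffuser_mouth in the frame of tote between 0 and 0.008 m and horizontal distance between diffuser and tote below 0.05 m and contact force between the fingers and diffuser below 0.05 N and y of tote in the frame of track above 0 m), for 0.2 s.
2. the tote is pushed fully home in the bay (y of tote in the frame of track below -0.089 m), for 0.2 s.
At the end, for the whole second after the job is handed in: The tall diffuser stands mouth-down (within 6 degrees) on the tote's floor, let go and at rest; the tote lies flat on the rollers, within 7 mm of fully home against the bay's end stop, at rest; the bystanders are where they were (within 15 mm) (angle between diffuser's own z axis and vertical above 3.04 rad and z of diffuser_mouth in the frame of tote between 0 and 0.008 m and horizontal distance between diffuser and tote below 0.05 m and y of tote in the frame of track below -0.089 m and z of tote in the frame of track below 0.046 m and angle between tote's own z axis and vertical below 0.05 rad and linear speed of each of diffuser, tote below 0.02 m/s); the robot touches nothing.
It fails at once if the diffuser is dropped or toppled: out of the fingers it moves faster than 0.6 m/s or turns faster than 8 rad/s (contact force between the fingers and diffuser below 0.05 N and (linear speed of diffuser above 0.6 m/s or angular speed of diffuser above 8 rad/s)).
It fails at once if the tote is lifted off the rollers or tipped: raised 15 mm or tilted more than 9 degrees (z of tote in the frame of track above 0.055 m or angle between tote's own z axis and vertical above 0.16 rad).
It fails at once if the short diffuser is moved more than 15 mm (distance of short_diffuser from where it was at the start of the episode above 0.015 m).
It fails at once if the relay base is moved more than 15 mm (distance of relay_base from where it was at the start of the episode above 0.015 m).
It fails at once if the bracket is moved more than 15 mm (distance of bracket from where it was at the start of the episode above 0.015 m).
It also fails if it takes over 67 s, if anything falls off the work surface, if the arm or the gripper's body presses on something with over 40 N, if the wrist force passes 120 N, or if a joint passes its speed limit or range.

## Robot

A 6-joint arm with a two-finger parallel gripper is mounted at the origin on the work surface. World frame = base frame: x ahead of the robot, y to its left, z up, the work surface at z = 0. Lengths are in m, angles in degrees, forces in N, time in s.
With the tool pointing down it reaches from about 0.4 to 0.825 m from the base axis. Payload 7 kg.
Tool frame: the origin (TCP) lies between the finger pads; the fingertips stand 22 mm ahead of it and the grasp point (between the pads) lies 3 mm ahead of it; z points along the fingers, y is the line along which they close (so a half turn about z gives the same grasp; the last joint's range is limited). The gripper opens to 88 mm and grips with 3 to 60 N. Pads are 19 mm wide; open, the fingers measure 130 mm over their backs; the gripper's body (78 mm by 193 mm) begins 47 mm behind the grasp point.
Start: joints at [16.507, 20.546, 0.682, 0, -70.136, -16.507], TCP at [0.675, -0, 0.221] pointing down, gripper open.
Joint ranges: [-176.03, 176.03], [-82.01, 121.73], [-58.28, 71.71], [-173.87, 95.51], [-174.79, -0.11], [-173.66, 173.66]. Speed limits (degrees/s): [136.94, 136.94, 172.46, 180, 180, 180].

## Interface

Orientations are given as [roll, pitch, yaw] about the fixed x, y, z axes, in that order (R = Rz(yaw) Ry(pitch) Rx(roll)).
In Python, from plant import r, vision gives the robot as it stands.
- The arm moves only by the shell command python3 -m pendant 'ROWS' [FORCE]. ROWS is JSON, a list that holds one entry, the list of rows, each a list of 7 numbers: the shift along the tool's x, y, z scaled (see below), then the turn, a rotation vector about the tool's x, y, z scaled (see below), then the opening, from -1 (shut) to 1 (fully open). In form: [[[x, y, z, wx, wy, wz, fingers], ...]]. A call has exactly 8 rows; each row shifts and turns the commanded pose from where the row before left it, along the tool's axes as they then stand; what a row does not reach is not made up. The controller multiplies each number of a shift by 20 mm and each number of a turn by 4 degrees. A row lasts 1/10 s, in which the tool goes at most 50 mm and 8.59 degrees, less where a joint would pass 70% of its speed; a pose out of reach is approached as far as the arm can. A call with a number of a shift or a turn outside -1 to 1 is refused whole. A call with a gripper value outside its range is refused whole. The fingers move at their own pace and stop on an object; FORCE is the grip in N (left out, the last holds). Time passes only in rows, so rows that do not move let the fingers close, or fill a call up. It gives the time, the measured TCP pose, the force, the opening and the grip force at its end, in the units of the state.
- r.get_state(): the state, without advancing time (a new reading comes with each control period).
- vision.capture(name): name is "scene" or "side" or "wrist"; returns a dict with "frame" (480x640x3 uint8, blue, green, red), "depth" (480x640 float32, m along the optical axis (not along the pixel's ray), 0 where there is no reading), "camera_matrix" (3x3 intrinsics, pixels), "extrinsics" (4x4, takes a point from world to camera coordinates); the wrist camera has in their place "hand_eye" (4x4, takes a point from camera to tool coordinates, whose origin is the TCP and whose axes are the flange's). Camera axes: x right, y up, looking along -z (the intrinsics and any distortion apply to the point x, -y, -z); pixel columns grow to the right and rows downward; lengths in m; the calibration is good to about 2 mm. A picture is of the moment at which its call begins: read the wrist's pose just before it.
- r.close_job(): hands the job in; it is judged then, once.
The state is a dict: "time_s": time; "joints": joint angles; "qd": joint speeds; "joint_torque": joint torques, N m; "tcp_pos": TCP position; "eef_rot": TCP orientation; "contact_force": force on the tool from outside, world axes, zero at the start; "moment": the same for the moment, N m; "gripper_width": finger opening in m; "gripper_force": force on a finger pad.
Only numpy, scipy, OpenCV 4.12 (cv2) and the standard library are available. Lean on these libraries where they do the work, as an engineer would, in place of code of your own. Each camera call takes 0.05 s, during which the arm holds its last target. There are 200 camera calls.

## Working session

There is one attempt and no reset: what is moved stays moved. The work goes in short steps, Python scripts to look and compute and a shell command to move; the robot and the scene stay as the last step left them, time stands still between calls to the robot, and variables do not carry over. Pictures are saved under pics/ and viewed, at most 10 in all, crops included, and the job is handed in when it is done.

```bash
ls; mkdir -p pics; python3 - <<'E'
from plant import r,vision
import cv2,numpy as np
s=r.get_state();print(s['time_s'],s['tcp_pos'],s['eef_rot'],s['gripper_width'])
for n in ['scene','side']:
    c=vision.capture(n);cv2.imwrite(f'pics/{n}0.png',c['frame']);np.savez(f'pics/{n}0.npz',**c)
    print(n,{k:(v.tolist() if v.size<20 else v.shape) if hasattr(v,'size') else v for k,v in c.items()})
E
```

```text
pics
0.0 [ 6.74495540e-01 -2.92382330e-05  2.20209354e-01] [ 1.79903257e+02 -8.52612057e-03 -9.00075765e+01] 0.08798919687247414
scene {'frame': (480, 640, 3), 'depth': (480, 640), 'camera_matrix': [[478.9967083241304, 0.0, 322.6491884043016], [0.0, 478.9967083241304, 240.08511655461265], [0.0, 0.0, 1.0]], 'extrinsics': [[0.8655450474778533, 0.5008112292017555, -0.004459090937330262, -0.49214692716375474], [-0.30178567826664116, 0.5286361134936755, 0.7933909905610508, 0.03679327977829478], [0.3996963537233034, -0.6853699528106908, 0.6086960264405933, -1.1795053995851121], [0.0, 0.0, 0.0, 1.0]]}
side {'frame': (480, 640, 3), 'depth': (480, 640), 'camera_matrix': [[582.5206652653548, 0.0, 325.7549759058735], [0.0, 582.5206652653548, 234.84943753756588], [0.0, 0.0, 1.0]], 'extrinsics': [[0.8804363810689436, -0.4739388073015794, -0.014621416613250697, -0.4395441019735135], [0.24929564940746407, 0.43644598841734555, 0.8645036601315909, -0.2362992813665579], [-0.40334037496478414, -0.764785529496971, 0.502413809319872, -1.1087044283846563], [0.0, 0.0, 0.0, 1.0]]}
```

View pics/scene0.png

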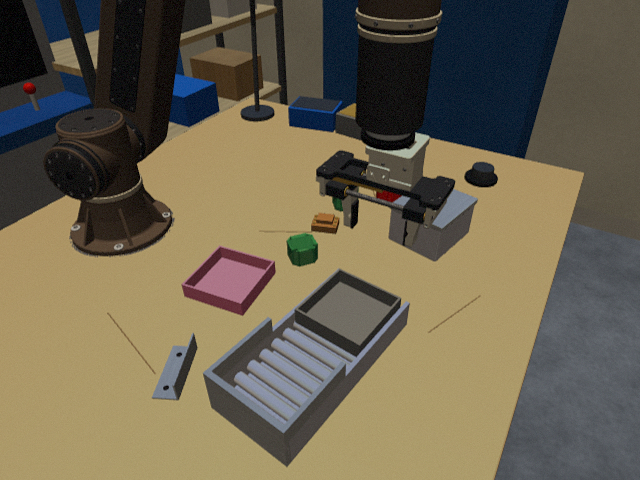

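View pics/side0.png

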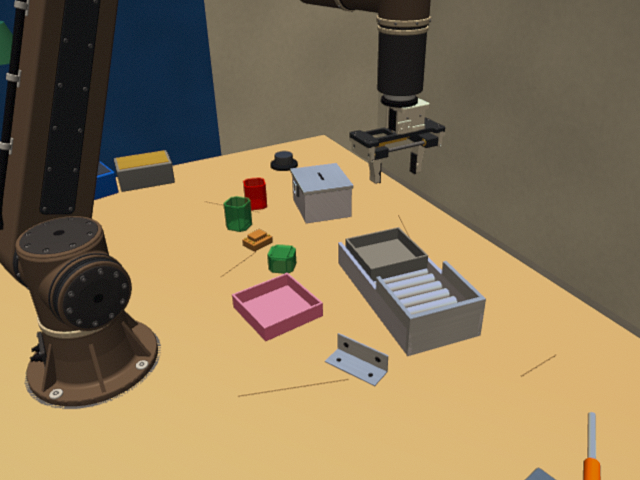

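Candidates for the diffuser, by side-view pixel:
- Tall green cup, mouth-up, at (238,213). This is the target.
- Red look-alike at (255,193).
- Short green diffuser at (282,258).

For the tote, the grey one at (385,255) on the track is meant, not the pink one at (278,305). The bay is at the near end of the track, around (440,310). Next I'll measure positions and check the choice in a close crop.

```bash
cat > h.py <<'E'
import numpy as np,cv2
def load(n): return dict(np.load(f'pics/{n}.npz'))
def cloud(c,T=None):
    K=c['camera_matrix'];d=c['depth'];v,u=np.mgrid[:480,:640]
    P=np.stack([(u-K[0,2])/K[0,0]*d,-(v-K[1,2])/K[1,1]*d,-d,np.ones_like(d)],-1)
    T=np.linalg.inv(c['extrinsics']) if T is None else T
    W=(P@T.T)[...,:3]; W[d==0]=np.nan
    return W
E
python3 - <<'E'
from h import *
for n in ['side0','scene0']:
    c=load(n);W=cloud(c);hsv=cv2.cvtColor(c['frame'],cv2.COLOR_BGR2HSV)
    m=((hsv[...,0]>45)&(hsv[...,0]<80)&(hsv[...,1]>120)).astype(np.uint8)
    m|=0
    k,l,st,ce=cv2.connectedComponentsWithStats(m)
    for i in range(1,k):
        if st[i,4]<60: continue
        p=W[l==i];p=p[~np.isnan(p[:,0])];
        if len(p)==0: continue
        zt=np.percentile(p[:,2],97);t=p[p[:,2]>zt-.006]
        print(n,ce[i].round(),st[i,4],'ztop',zt.round(4),'rim',t.min(0).round(4),t.max(0).round(4),cv2.minAreaRect((t[:,:2]*1000).astype(np.float32)))
c=load('side0');W=cloud(c)
for u,v in [(385,252),(360,245),(349,240),(384,232),(425,254),(482,296),(410,345),(340,245),(352,347),(351,215),(298,205),(257,237)]: print((u,v),W[v,u].round(4))
c=load('scene0');W=cloud(c)
for u,v in [(342,273),(399,300),(297,310),(357,347),(290,450),(212,380),(268,322),(408,305)]: print((u,v),W[v,u].round(4))
f=load('side0')['frame'][160:290,190:350];cv2.imwrite('pics/crop1.png',cv2.resize(f,None,fx=4,fy=4,interpolation=cv2.INTER_CUBIC))
E
```

```text
side0 [ 5. 44.] 426 ztop 0.5183 rim [-0.0026  0.1289  0.5126] [0.0112 0.6161 0.5657] ((5.2286224365234375, 372.4771423339844), (487.2796936035156, 13.847946166992188), 89.76912689208984)
side0 [238. 214.] 725 ztop 0.0723 rim [0.3927 0.317  0.0663] [0.4587 0.3868 0.0749] ((425.61083984375, 352.22296142578125), (62.83504867553711, 60.62648010253906), 41.63310241699219)
side0 [281. 258.] 642 ztop 0.0443 rim [0.41   0.0815 0.0383] [0.4778 0.1487 0.0464] ((443.6101379394531, 114.25665283203125), (65.50328063964844, 59.21026611328125), 49.778533935546875)
scene0 [337. 203.] 87 ztop 0.2957 rim [ 0.6119 -0.0408  0.2946] [ 0.6215 -0.0386  0.2982] ((616.6546630859375, -39.4677734375), (9.695454597473145, 2.0970406532287598), 3.436842918395996)
scene0 [302. 247.] 620 ztop 0.042 rim [0.415  0.082  0.0364] [0.483  0.1506 0.043 ] ((448.9137878417969, 115.03067016601562), (59.480918884277344, 61.748661041259766), 49.47264099121094)
(385, 252) [ 0.6511 -0.0075  0.0436]
(360, 245) [0.6118 0.0389 0.0499]
(349, 240) [0.5828 0.0404 0.0712]
(384, 232) [0.6721 0.0305 0.0718]
(425, 254) [ 0.6923 -0.1011  0.0763]
(482, 296) [ 0.6811 -0.2946  0.0905]
(410, 345) [ 0.5268 -0.2829  0.0254]
(340, 245) [0.562  0.0457 0.0612]
(352, 347) [ 0.4308 -0.2319  0.0226]
(351, 215) [0.7148 0.2549 0.0012]
(298, 205) [0.601  0.3503 0.0186]
(257, 237) [0.4267 0.2212 0.0325]
(342, 273) [0.588  0.0423 0.0684]
(399, 300) [0.7146 0.0238 0.0731]
(297, 310) [ 0.5673 -0.0879  0.0718]
(357, 347) [ 0.6944 -0.1033  0.0637]
(290, 450) [ 0.685  -0.2941  0.032 ]
(212, 380) [ 0.544  -0.2854  0.0883]
(268, 322) [ 0.5483 -0.1478  0.087 ]
(408, 305) [0.7281 0.0385 0.0543]
```

View pics/crop1.png

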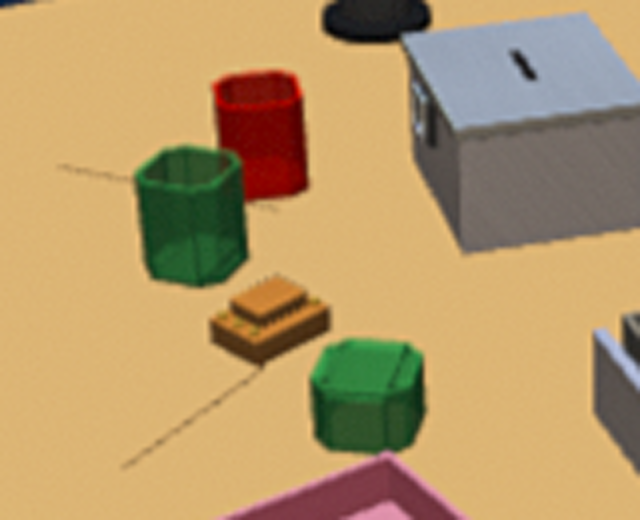

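The crop confirms the choice: the tall green cup, mouth-up, is at crop (190,215). Red is behind it at (260,135), and the short one is at (370,395) with its closed top showing. Next I'll build a top-down height map for clearances.

```bash
python3 - <<'E'
from h import *
H=np.zeros((600,800),np.uint8);C=np.zeros((600,800,3),np.uint8)
for n in ['side0','scene0']:
    c=load(n);c={**c};W=cloud(c).reshape(-1,3);col=c['frame'].reshape(-1,3)
    ok=(W[:,2]<.125)&(W[:,2]>-.02);W=W[ok];col=col[ok]
    o=np.argsort(W[:,2]);W=W[o];col=col[o]
    px=np.round(800-(W[:,1]+.32)*1000).astype(int);py=np.round(600-(W[:,0]-.27)*1000).astype(int)
    g=(px>1)&(px<798)&(py>1)&(py<598)
    for x,y,z,k in zip(px[g],py[g],W[g,2],col[g]):
        h=int(max(z,0)*2000)+1; b=H[y-1:y+2,x-1:x+2]; m=b<=h; b[m]=h; C[y-1:y+2,x-1:x+2][m]=k
for i in range(0,800,100): cv2.line(C,(i,0),(i,599),(255,255,0),1);cv2.putText(C,f'y{(480-i)/1000:.2f}',(i+2,10),0,.35,(255,255,255),1)
for i in range(0,600,100): cv2.line(C,(0,i),(799,i),(255,255,0),1);cv2.putText(C,f'x{(870-i)/1000:.2f}',(2,i+12),0,.35,(255,255,255),1)
C=np.where(H[...,None]>50,np.minimum(C.astype(int)*1.5,255),C).astype(np.uint8)
cv2.imwrite('pics/map.png',C)
E
```

```text
(no output)
```

View pics/map.png

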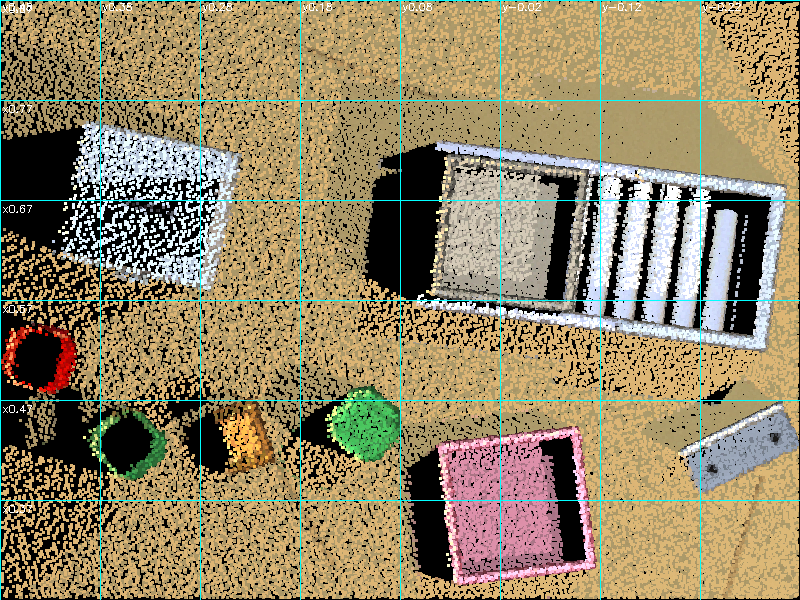

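The map gives these (x, y) positions:

| Object | Position |
|---|---|
| Tall green cup | (.426, .353), map pixel (127,444) |
| Red cup | (.512, .44) |
| Relay base | (.432, .233) |
| Short diffuser | (.446, .115) |
| Coin box | x .58–.745, y .245–.42 |
| Tote | ≈ (.636, -.032) |

The track's yaw is ≈ -8°.

The cup can't be turned over in one grasp because of the gripper body, so I'll flip it in two stages:
1. Tilt it 90° and lay it on the bench at about (.60, .15).
2. Regrasp it and tilt another 90° into the tote.

```bash
cat >> h.py <<'E'
from scipy.spatial.transform import Rotation as Ro
def plan(x,y,z,yaw,tilt,off=3,back=0):
    """x,y,z: wanted grasp point (off mm ahead of TCP), backed off 'back' mm along tool z"""
    from plant import r
    s=r.get_state();R=Ro.from_euler('xyz',s['eef_rot'],degrees=True)
    T=Ro.from_euler('z',yaw,degrees=True)*Ro.from_euler('x',180,degrees=True)*Ro.from_euler('y',tilt,degrees=True)
    p=np.array([x,y,z])-T.as_matrix()[:,2]*(off+back)/1000
    d=p-s['tcp_pos'];w=(R.inv()*T).as_rotvec(degrees=True)/4
    print('t',s['time_s'],'tcp',np.round(s['tcp_pos'],4),'rpy',np.round(s['eef_rot'],1),'q',np.round(s['joints'],1),'w',round(s['gripper_width'],4),'F',np.round(s['contact_force'],1))
    print(' dworld mm',np.round(d*1000,1),'| shift now',np.round(R.inv().apply(d)/.02,2),'| turn',np.round(w,2),'| shift after',np.round(T.inv().apply(d)/.02,2))
if __name__=='__main__':
    import sys; plan(*map(float,sys.argv[1:]))
E
python3 h.py .426 .352 .044 -48.4 -44 3 110
```

```text
t 0.1 tcp [ 0.6746 -0.      0.2203] rpy [179.9  -0.  -90. ] q [ 16.5  20.6   0.6  -0.  -70.1 -16.5] w 0.0876 F [ 0.  -0.6  0.1]
 dworld mm [-196.5  293.3  -95. ] | shift now [-14.66   9.82   4.77] | turn [ -3.97 -10.5   -9.88] | shift after [-9.28 -2.39 15.57]
```

```bash
python3 -m pendant '[[[-0.916,0.614,0,0,0,0,1],[-0.916,0.614,0,0,0,0,1],[-0.916,0.614,0,0,0,0,1],[-0.916,0.614,0,0,0,0,1],[-0.916,0.614,0,0,0,0,1],[-0.916,0.614,0,0,0,0,1],[-0.916,0.614,0,0,0,0,1],[-0.916,0.614,0,0,0,0,1]]]' 10 
python3 -m pendant '[[[-0.916,0.614,0,0,0,0,1],[-0.916,0.614,0,0,0,0,1],[-0.916,0.614,0,0,0,0,1],[-0.916,0.614,0,0,0,0,1],[-0.916,0.614,0,0,0,0,1],[-0.916,0.614,0,0,0,0,1],[-0.916,0.614,0,0,0,0,1],[-0.916,0.614,0,0,0,0,1]]]'
python3 -m pendant '[[[0,0,0,-0.25,-0.656,-0.617,1],[0,0,0,-0.25,-0.656,-0.617,1],[0,0,0,-0.25,-0.656,-0.617,1],[0,0,0,-0.25,-0.656,-0.617,1],[0,0,0,-0.25,-0.656,-0.617,1],[0,0,0,-0.25,-0.656,-0.617,1],[0,0,0,-0.25,-0.656,-0.617,1],[0,0,0,-0.25,-0.656,-0.617,1]]]'
python3 -m pendant '[[[0,0,0,-0.25,-0.656,-0.617,1],[0,0,0,-0.25,-0.656,-0.617,1],[0,0,0,-0.25,-0.656,-0.617,1],[0,0,0,-0.25,-0.656,-0.617,1],[0,0,0,-0.25,-0.656,-0.617,1],[0,0,0,-0.25,-0.656,-0.617,1],[0,0,0,-0.25,-0.656,-0.617,1],[0,0,0,-0.25,-0.656,-0.617,1]]]'
python3 h.py .426 .352 .044 -48.4 -44 3 110
```

```text
time_s: 0.9
tcp_pos: [0.5759, 0.1472, 0.2208]
eef_rot: [180.0, -0.0, -90.0]
contact_force: [-0.6, 0.4, -0.3]
gripper_width: 0.0877
gripper_force: 0.0
time_s: 1.7
tcp_pos: [0.4777, 0.2936, 0.2208]
eef_rot: [180.0, -0.0, -90.0]
contact_force: [0.9, 0.7, -0.2]
gripper_width: 0.0878
gripper_force: 0.0
time_s: 2.5
tcp_pos: [0.4783, 0.2931, 0.2211]
eef_rot: [175.6, 22.1, -70.8]
contact_force: [-0.9, -0.5, 0.4]
gripper_width: 0.0877
gripper_force: 0.0
time_s: 3.3
tcp_pos: [0.4784, 0.2929, 0.2209]
eef_rot: [180.0, 44.1, -48.3]
contact_force: [-0.0, -0.3, -0.6]
gripper_width: 0.0873
gripper_force: 0.0
t 3.3 tcp [0.4784 0.2929 0.2209] rpy [180.   44.1 -48.3] q [ 20.8  23.4   6.5 -40.6 -91.6  26.6] w 0.0873 F [-0.  -0.3 -0.6]
 dworld mm [ -0.3   0.4 -95.7] | shift now [ 3.31 -0.    3.45] | turn [0.02 0.03 0.01] | shift after [ 3.3  -0.    3.46]
```

```bash
cat >> h.py <<'E'
def wrist(name):
    from plant import r,vision
    s=r.get_state();c=vision.capture('wrist')
    M=np.eye(4);M[:3,:3]=Ro.from_euler('xyz',s['eef_rot'],degrees=True).as_matrix();M[:3,3]=s['tcp_pos']
    cv2.imwrite(f'pics/{name}.png',c['frame']); return c,cloud(c,M@c['hand_eye'])
E
python3 - <<'E'
from h import *
c,W=wrist('w1');hsv=cv2.cvtColor(c['frame'],cv2.COLOR_BGR2HSV)
m=((hsv[...,0]>45)&(hsv[...,0]<85)&(hsv[...,1]>100)).astype(np.uint8)
k,l,st,ce=cv2.connectedComponentsWithStats(m)
for i in range(1,k):
    if st[i,4]<300: continue
    p=W[l==i];p=p[~np.isnan(p[:,0])]
    if len(p)<50: continue
    zt=np.percentile(p[:,2],98);t=p[p[:,2]>zt-.006]
    print(ce[i].round(),st[i],zt.round(4),cv2.minAreaRect((t[:,:2]*1000).astype(np.float32)))
E
```

```text
[321.  81.] [ 292   55   59   63 2024] 0.0569 ((436.7607116699219, 325.4024353027344), (36.31074523925781, 7.870970726013184), 22.451885223388672)
```

View pics/w1.png

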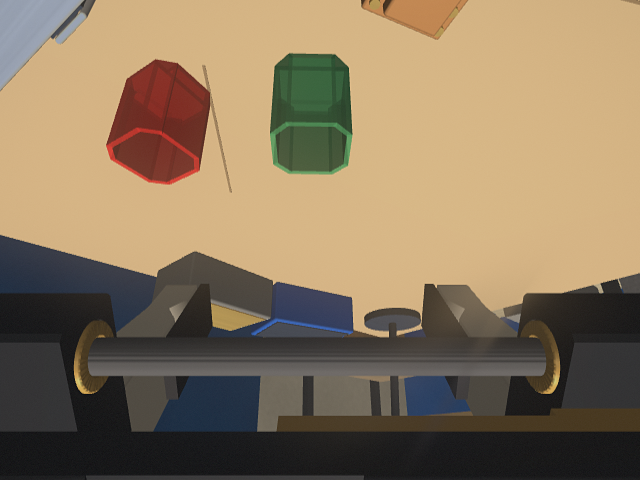

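The wrist view shows the green cup's rim centred at about (311,148), square to the gripper. Red is at the left, (155,155). I'll intersect the rim rays with the z=.072 plane.

```bash
python3 - <<'E'
from h import *
from plant import r,vision
s=r.get_state();c=vision.capture('wrist')
M=np.eye(4);M[:3,:3]=Ro.from_euler('xyz',s['eef_rot'],degrees=True).as_matrix();M[:3,3]=s['tcp_pos']
E=M@c['hand_eye'];K=c['camera_matrix']
def pt(u,v,z=.072):
    d=E[:3,:3]@np.array([(u-K[0,2])/K[0,0],-(v-K[1,2])/K[1,1],-1]);o=E[:3,3];return o+d*(z-o[2])/d[2]
hsv=cv2.cvtColor(c['frame'],cv2.COLOR_BGR2HSV)
m=((hsv[...,0]>40)&(hsv[...,0]<90)&(hsv[...,2]>110)&(hsv[...,1]>80)); v,u=np.nonzero(m[110:180,260:360])
P=np.array([pt(a+260,b+110)[:2] for a,b in zip(u,v)])
print(len(P),cv2.minAreaRect((P*1000).astype(np.float32)))
for q in [(271,145),(351,145),(311,123),(311,174)]: print(pt(*q).round(4))
E
python3 h.py .426 .352 .044 -48.4 -44 3 0
```

```text
882 ((429.2926025390625, 354.5522155761719), (59.77873611450195, 59.11054992675781), 40.4530029296875)
[0.4553 0.3686 0.072 ]
[0.4107 0.3289 0.072 ]
[0.4482 0.3313 0.072 ]
[0.4093 0.3758 0.072 ]
t 3.4 tcp [0.4787 0.2924 0.2192] rpy [179.7  44.1 -48.7] q [ 20.8  23.6   6.5 -40.6 -91.5  26.5] w 0.0876 F [-0.1 -0.2 -0.4]
 dworld mm [ -51.3   58.  -173. ] | shift now [ 3.24 -0.04  8.91] | turn [ 0.03  0.03 -0.05] | shift after [ 3.22 -0.01  8.91]
```

```bash
python3 -m pendant '[[[0.8,-0.04,0,0,0,0,1],[0.8,-0.04,0,0,0,0,1],[0.8,-0.04,0,0,0,0,1],[0.85,-0.05,0,0,0,0,1],[0,0,0.74,0,0,0,1],[0,0,0.74,0,0,0,1],[0,0,0.74,0,0,0,1],[0,0,0.74,0,0,0,1]]]' 25
python3 -m pendant '[[[0,0,0.74,0,0,0,1],[0,0,0.74,0,0,0,1],[0,0,0.74,0,0,0,1],[0,0,0.74,0,0,0,1],[0,0,0.74,0,0,0,1],[0,0,0.74,0,0,0,1],[0,0,0.74,0,0,0,1],[0,0,0.74,0,0,0,1]]]'
python3 h.py .428 .354 .044 -48.4 -44 3 0
python3 -m pendant '[[[0,0,0,0,0,0,0],[0,0,0,0,0,0,-0.2],[0,0,0,0,0,0,-0.4],[0,0,0,0,0,0,-1],[0,0,0,0,0,0,-1],[0,0,0,0,0,0,-1],[0,0,0,0,0,0,-1],[0,0,0,0,0,0,-1]]]'
```

```text
time_s: 4.2
tcp_pos: [0.4839, 0.2919, 0.1326]
eef_rot: [179.9, 44.0, -48.4]
contact_force: [-0.5, -1.0, -0.1]
gripper_width: 0.0878
gripper_force: 0.0
time_s: 5.0
tcp_pos: [0.4295, 0.3531, 0.0473]
eef_rot: [179.9, 44.0, -48.4]
contact_force: [0.4, 0.1, -0.3]
gripper_width: 0.0875
gripper_force: 0.0
t 5.0 tcp [0.4295 0.3531 0.0473] rpy [179.9  44.  -48.4] q [ 26.9  32.1  -4.6 -44.5 -73.2  35.9] w 0.0875 F [ 0.4  0.1 -0.3]
 dworld mm [-0.1 -0.7 -1.2] | shift now [0.06 0.03 0.03] | turn [ 0.01 -0.   -0.01] | shift after [0.06 0.03 0.03]
time_s: 5.8
tcp_pos: [0.4307, 0.3524, 0.0487]
eef_rot: [-180.0, 44.0, -48.4]
contact_force: [2.9, -2.5, 4.2]
gripper_width: 0.0598
gripper_force: 25.0
```

```bash
python3 -m pendant '[[[-0.3,0,-0.31,0,0,0,-1],[-0.65,0,-0.68,0,0,0,-1],[-0.65,0,-0.68,0,0,0,-1],[-0.65,0,-0.68,0,0,0,-1],[-0.65,0,-0.68,0,0,0,-1],[-0.65,0,-0.68,0,0,0,-1],[-0.65,0,-0.68,0,0,0,-1],[-0.65,0,-0.68,0,0,0,-1]]]'
python3 h.py .60 .15 .19 0 46 3 0
```

```text
time_s: 6.6
tcp_pos: [0.4305, 0.3521, 0.1904]
eef_rot: [180.0, 44.0, -48.4]
contact_force: [0.2, 0.6, -0.8]
gripper_width: 0.0598
gripper_force: 25.0
t 6.6 tcp [0.4305 0.3521 0.1904] rpy [180.   44.  -48.4] q [ 27.2  22.1   0.6 -42.5 -84.2  25. ] w 0.0598 F [ 0.2  0.6 -0.8]
 dworld mm [ 167.3 -202.1    1.7] | shift now [ 9.38  0.46 -9.17] | turn [  0.24  21.03 -13.36] | shift after [ 5.87 10.1   5.96]
```

```bash
python3 -m pendant '[[[0.586,0.029,-0.573,0,0,0,-1],[0.586,0.029,-0.573,0,0,0,-1],[0.586,0.029,-0.573,0,0,0,-1],[0.586,0.029,-0.573,0,0,0,-1],[0.586,0.029,-0.573,0,0,0,-1],[0.586,0.029,-0.573,0,0,0,-1],[0.586,0.029,-0.573,0,0,0,-1],[0.586,0.029,-0.573,0,0,0,-1]]]'
python3 -m pendant '[[[0.586,0.029,-0.573,0,0,0,-1],[0.586,0.029,-0.573,0,0,0,-1],[0.586,0.029,-0.573,0,0,0,-1],[0.586,0.029,-0.573,0,0,0,-1],[0.586,0.029,-0.573,0,0,0,-1],[0.586,0.029,-0.573,0,0,0,-1],[0.586,0.029,-0.573,0,0,0,-1],[0.586,0.029,-0.573,0,0,0,-1]]]'
python3 -m pendant '[[[0,0,0,0.01,0.876,-0.557,-1],[0,0,0,0.01,0.876,-0.557,-1],[0,0,0,0.01,0.876,-0.557,-1],[0,0,0,0.01,0.876,-0.557,-1],[0,0,0,0.01,0.876,-0.557,-1],[0,0,0,0.01,0.876,-0.557,-1],[0,0,0,0.01,0.876,-0.557,-1],[0,0,0,0.01,0.876,-0.557,-1]]]'
python3 -m pendant '[[[0,0,0,0.01,0.876,-0.557,-1],[0,0,0,0.01,0.876,-0.557,-1],[0,0,0,0.01,0.876,-0.557,-1],[0,0,0,0.01,0.876,-0.557,-1],[0,0,0,0.01,0.876,-0.557,-1],[0,0,0,0.01,0.876,-0.557,-1],[0,0,0,0.01,0.876,-0.557,-1],[0,0,0,0.01,0.876,-0.557,-1]]]'
python3 h.py .60 .15 .033 0 46 3 0
```

```text
time_s: 7.4
tcp_pos: [0.5151, 0.2498, 0.1892]
eef_rot: [179.9, 44.0, -48.5]
contact_force: [0.3, 0.7, -0.8]
gripper_width: 0.0601
gripper_force: 25.0
time_s: 8.2
tcp_pos: [0.5986, 0.1488, 0.1902]
eef_rot: [179.9, 44.0, -48.4]
contact_force: [0.0, 0.7, -2.4]
gripper_width: 0.06
gripper_force: 25.0
time_s: 9.0
tcp_pos: [0.5983, 0.1497, 0.1906]
eef_rot: [-170.8, 14.2, -30.7]
contact_force: [0.7, -0.3, -2.2]
gripper_width: 0.06
gripper_force: 25.0
time_s: 9.8
tcp_pos: [0.5981, 0.1502, 0.1909]
eef_rot: [-170.7, -16.4, -17.8]
contact_force: [0.7, -0.9, -1.5]
gripper_width: 0.0597
gripper_force: 25.0
t 9.8 tcp [0.5981 0.1502 0.1909] rpy [-170.7  -16.4  -17.8] q [ 36.8   5.7 -31.2  13.  -36.6  27.3] w 0.0597 F [ 0.7 -0.9 -1.5]
 dworld mm [  -0.2   -0.2 -155.8] | shift now [-2.21  1.22  7.37] | turn [ 0.07  6.98 -4.43] | shift after [-5.61  0.01  5.4 ]
```

```bash
python3 -m pendant '[[[0,0,0,0.01,0.876,-0.557,-1],[0,0,0,0.01,0.876,-0.557,-1],[0,0,0,0.01,0.876,-0.557,-1],[0,0,0,0.01,0.876,-0.557,-1],[0,0,0,0.01,0.876,-0.557,-1],[0,0,0,0.01,0.876,-0.557,-1],[0,0,0,0.01,0.876,-0.557,-1],[0,0,0,0.01,0.876,-0.557,-1]]]'
python3 h.py .60 .15 .033 0 46 3 0
```

```text
time_s: 10.6
tcp_pos: [0.6149, 0.1411, 0.2334]
eef_rot: [-178.2, -39.0, -6.3]
contact_force: [-0.4, 0.9, -1.3]
gripper_width: 0.0596
gripper_force: 25.0
t 10.6 tcp [0.6149 0.1411 0.2334] rpy [-178.2  -39.    -6.3] q [ 20.   -1.8 -56.6  95.3 -14.6 -26.4] w 0.0596 F [-0.4  0.9 -1.3]
 dworld mm [ -17.1    8.9 -198.3] | shift now [-6.93 -0.13  7.15] | turn [ 0.61  1.74 -1.18] | shift after [-7.73 -0.45  6.27]
```

```bash
python3 h.py .395 .385 .15 -48.4 46 3 0
```

```text
t 10.6 tcp [0.6149 0.1411 0.2334] rpy [-178.2  -39.    -6.3] q [ 20.   -1.8 -56.6  95.3 -14.6 -26.4] w 0.0596 F [-0.4  0.9 -1.3]
 dworld mm [-221.4  245.5  -81.3] | shift now [-12.16 -11.13  -4.25] | turn [-7.55  1.8   7.76] | shift after [-14.41   0.13  -9.07]
```

```bash
python3 -m pendant '[[[0,0,0,-0.47,0.11,0.485,-1],[0,0,0,-0.47,0.11,0.485,-1],[0,0,0,-0.47,0.11,0.485,-1],[0,0,0,-0.47,0.11,0.485,-1],[0,0,0,-0.47,0.11,0.485,-1],[0,0,0,-0.47,0.11,0.485,-1],[0,0,0,-0.47,0.11,0.485,-1],[0,0,0,-0.47,0.11,0.485,-1]]]'
python3 -m pendant '[[[0,0,0,-0.47,0.11,0.485,-1],[0,0,0,-0.47,0.11,0.485,-1],[0,0,0,-0.47,0.11,0.485,-1],[0,0,0,-0.47,0.11,0.485,-1],[0,0,0,-0.47,0.11,0.485,-1],[0,0,0,-0.47,0.11,0.485,-1],[0,0,0,-0.47,0.11,0.485,-1],[0,0,0,-0.47,0.11,0.485,-1]]]'
python3 h.py .395 .385 .15 -48.4 46 3 0
```

```text
time_s: 11.4
tcp_pos: [0.6149, 0.1461, 0.2348]
eef_rot: [180.0, -42.4, -26.2]
contact_force: [0.3, 0.1, -1.3]
gripper_width: 0.0595
gripper_force: 25.0
time_s: 12.2
tcp_pos: [0.6148, 0.1463, 0.2346]
eef_rot: [-180.0, -46.0, -47.8]
contact_force: [0.5, 0.4, -1.4]
gripper_width: 0.0597
gripper_force: 25.0
t 12.2 tcp [0.6148 0.1463 0.2346] rpy [-180.   -46.   -47.8] q [ 50.6  13.8 -40.2  55.2 -60.  -47.8] w 0.0597 F [ 0.5  0.4 -1.4]
 dworld mm [-221.2  240.4  -82.5] | shift now [-14.32   0.12  -8.88] | turn [-0.11  0.01  0.1 ] | shift after [-14.31   0.29  -8.88]
```

```bash
python3 -m pendant '[[[-0.71,0.01,-0.734,0,0,0,-1],[-0.71,0.01,-0.734,0,0,0,-1],[-0.71,0.01,-0.734,0,0,0,-1],[-0.71,0.01,-0.734,0,0,0,-1],[-0.71,0.01,-0.734,0,0,0,-1],[-0.71,0.01,-0.734,0,0,0,-1],[-0.71,0.01,-0.734,0,0,0,-1],[-0.71,0.01,-0.734,0,0,0,-1]]]'
python3 -m pendant '[[[-0.71,0.01,-0.734,0,0,0,-1],[-0.71,0.01,-0.734,0,0,0,-1],[-0.71,0.01,-0.734,0,0,0,-1],[-0.71,0.01,-0.734,0,0,0,-1],[-0.71,0.01,-0.734,0,0,0,-1],[-0.71,0.01,-0.734,0,0,0,-1],[-0.71,0.01,-0.734,0,0,0,-1],[-0.71,0.01,-0.734,0,0,0,-1]]]'
python3 h.py .395 .385 .035 -48.4 46 3 0
```

```text
time_s: 13.0
tcp_pos: [0.5028, 0.2666, 0.2346]
eef_rot: [-180.0, -45.9, -47.7]
contact_force: [1.6, -0.4, -1.7]
gripper_width: 0.0596
gripper_force: 25.0
time_s: 13.8
tcp_pos: [0.3911, 0.3865, 0.2344]
eef_rot: [180.0, -45.9, -47.7]
contact_force: [0.8, 0.5, -2.5]
gripper_width: 0.0603
gripper_force: 25.0
t 13.8 tcp [0.3911 0.3865 0.2344] rpy [180.  -45.9 -47.7] q [ 85.9  20.2 -25.6  31.8 -81.1 -59.3] w 0.0603 F [ 0.8  0.5 -2.5]
 dworld mm [ 2.400e+00  1.000e-01 -1.973e+02] | shift now [-7.03 -0.09  6.92] | turn [-0.13  0.02  0.13] | shift after [-7.04 -0.09  6.91]
```

```bash
python3 -m pendant '[[[-0.675,0,0.65,0,0,0,-1],[-0.675,0,0.65,0,0,0,-1],[-0.675,0,0.65,0,0,0,-1],[-0.675,0,0.65,0,0,0,-1],[-0.675,0,0.65,0,0,0,-1],[-0.675,0,0.65,0,0,0,-1],[-0.675,0,0.65,0,0,0,-1],[-0.675,0,0.65,0,0,0,-1]]]'
python3 -m pendant '[[[-0.22,0,0.212,0,0,0,-1],[-0.22,0,0.212,0,0,0,-1],[-0.22,0,0.212,0,0,0,-1],[-0.22,0,0.212,0,0,0,-1],[-0.22,0,0.212,0,0,0,-1],[-0.22,0,0.212,0,0,0,-1],[-0.22,0,0.212,0,0,0,-1],[-0.22,0,0.212,0,0,0,-1]]]'
python3 - <<'E'
from h import *
from plant import r,vision
plan(.395,.385,.030,-48.4,46)
c=vision.capture('side');cv2.imwrite('pics/s2.png',cv2.resize(c['frame'][130:290,140:340],None,fx=4,fy=3.75*1))
E
```

```text
time_s: 14.6
tcp_pos: [0.3914, 0.3866, 0.0836]
eef_rot: [-180.0, -45.9, -47.6]
contact_force: [-0.4, -0.6, -1.5]
gripper_width: 0.0599
gripper_force: 25.0
time_s: 15.4
tcp_pos: [0.3915, 0.3859, 0.035]
eef_rot: [180.0, -45.9, -47.6]
contact_force: [0.4, 0.1, -2.1]
gripper_width: 0.0597
gripper_force: 25.0
t 15.4 tcp [0.3915 0.3859 0.035 ] rpy [180.  -45.9 -47.6] q [ 84.9  34.1 -35.8  37.3 -60.9 -73.2] w 0.0597 F [ 0.4  0.1 -2.1]
 dworld mm [ 2.1  0.7 -2.9] | shift now [-0.08 -0.1   0.13] | turn [-0.14  0.01  0.14] | shift after [-0.08 -0.1   0.13]
```

View pics/s2.png

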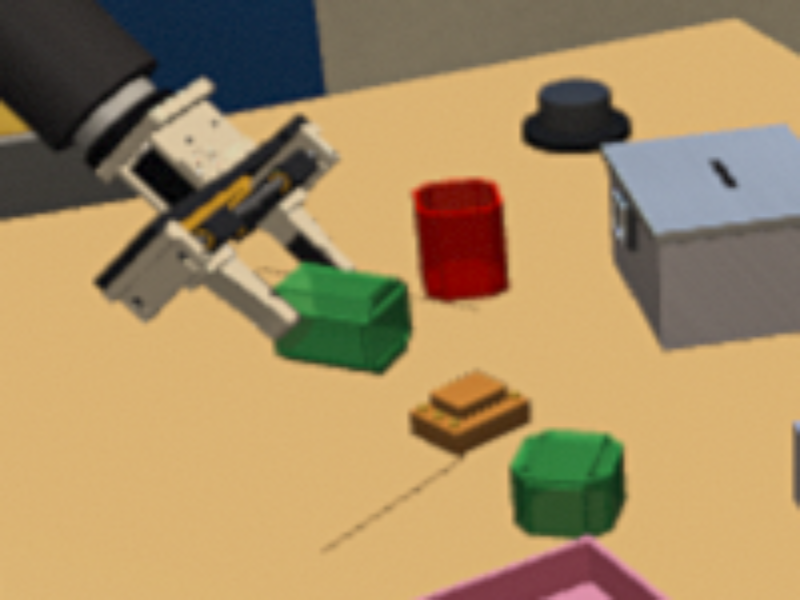

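The crop shows the cup held on its side at about (343,318), with its mouth toward the gripper and just above the bench. The red cup at (460,240) and the relay base at (470,410) are clear. I'll lower the last 3 mm and release.

```bash
python3 -m pendant '[[[-0.03,0,0.03,0,0,0,-1],[-0.03,0,0.03,0,0,0,-1],[-0.03,0,0.03,0,0,0,-1],[-0.02,0,0.02,0,0,0,-1],[0,0,0,0,0,0,-1],[0,0,0,0,0,0,-1],[0,0,0,0,0,0,-1],[0,0,0,0,0,0,-1]]]'
python3 h.py .395 .385 .030 -48.4 46 3 0
```

```text
time_s: 16.25
tcp_pos: [0.3916, 0.3858, 0.0344]
eef_rot: [-179.9, -46.1, -47.7]
contact_force: [-9.3, 0.8, 14.9]
gripper_width: 0.0598
gripper_force: 25.0
t 16.25 tcp [0.3916 0.3858 0.0344] rpy [-179.9  -46.1  -47.7] q [ 84.9  34.2 -35.9  37.4 -60.9 -73.3] w 0.0598 F [-9.3  0.8 14.9]
 dworld mm [ 2.   0.8 -2.3] | shift now [-0.06 -0.1   0.11] | turn [-0.15 -0.02  0.13] | shift after [-0.06 -0.1   0.11]
```

```bash
python3 -m pendant '[[[0.04,0,-0.04,0,0,0,-1],[0,0,0,0,0,0,0.45],[0,0,0,0,0,0,0.6],[0,0,0,0,0,0,0.8],[0,0,0,0,0,0,1],[0,0,0,0,0,0,1],[0,0,-0.3,0,0,0,1],[0,0,-0.5,0,0,0,1]]]'
python3 -m pendant '[[[0,0,-0.8,0,0,0,1],[0,0,-0.8,0,0,0,1],[0,0,-0.8,0,0,0,1],[0,0,-0.8,0,0,0,1],[0,0,-0.8,0,0,0,1],[0,0,-0.8,0,0,0,1],[0,0,-0.8,0,0,0,1],[0,0,-0.8,0,0,0,1]]]'
python3 - <<'E'
from h import *
from plant import r,vision
c=vision.capture('side');W=cloud(c);hsv=cv2.cvtColor(c['frame'],cv2.COLOR_BGR2HSV)
m=((hsv[...,0]>45)&(hsv[...,0]<80)&(hsv[...,1]>120)).astype(np.uint8)
k,l,st,ce=cv2.connectedComponentsWithStats(m)
for i in range(1,k):
    if st[i,4]<300: continue
    p=W[l==i];p=p[~np.isnan(p[:,0])]
    if len(p)<50: continue
    zt=np.percentile(p[:,2],97)
    for lo in (.006,.012): t=p[p[:,2]>zt-lo];print(ce[i].round(),zt.round(4),cv2.minAreaRect((t[:,:2]*1000).astype(np.float32)))
c=vision.capture('scene');cv2.imwrite('pics/sc2.png',c['frame'])
plan(.42,.36,.1,-48.4,-44,3,80)
E
```

```text
time_s: 17.05
tcp_pos: [0.3836, 0.394, 0.0448]
eef_rot: [179.9, -46.0, -47.6]
contact_force: [0.2, 0.4, -1.0]
gripper_width: 0.0878
gripper_force: 0.0
time_s: 17.85
tcp_pos: [0.3208, 0.4632, 0.1346]
eef_rot: [180.0, -45.9, -47.6]
contact_force: [0.0, 0.3, 0.3]
gripper_width: 0.0876
gripper_force: 0.0
[225. 214.] 0.062 ((394.9318542480469, 369.6188049316406), (46.36829376220703, 75.13896179199219), 39.43707275390625)
[225. 214.] 0.062 ((394.0202941894531, 368.4201965332031), (53.72254180908203, 74.6204833984375), 46.6741828918457)
[281. 258.] 0.0449 ((442.88006591796875, 112.8056640625), (62.11208724975586, 58.950355529785156), 51.938236236572266)
[281. 258.] 0.0449 ((442.88006591796875, 112.8056640625), (62.11208724975586, 58.950355529785156), 51.938236236572266)
t 17.95 tcp [0.3207 0.4648 0.1351] rpy [-179.8  -45.8  -47.6] q [ 93.   30.6 -22.   27.9 -77.3 -66.8] w 0.0875 F [0.2 0.3 0.9]
 dworld mm [ 137.6 -147.9   24.6] | shift now [ 7.93 -0.08  6.38] | turn [ -0.04 -22.45   0.25] | shift after [ 6.41 -0.23 -7.9 ]
```

```bash
python3 h.py .4095 .3661 .030 -47.6 -44 3 150
```

```text
t 17.95 tcp [0.3207 0.4648 0.1351] rpy [-179.8  -45.8  -47.6] q [ 93.   30.6 -22.   27.9 -77.3 -66.8] w 0.0875 F [0.2 0.3 0.9]
 dworld mm [ 160.4 -177.2    5. ] | shift now [8.51 0.07 8.39] | turn [ -0.04 -22.45   0.03] | shift after [ 8.42  0.05 -8.48]
```

View pics/sc2.png

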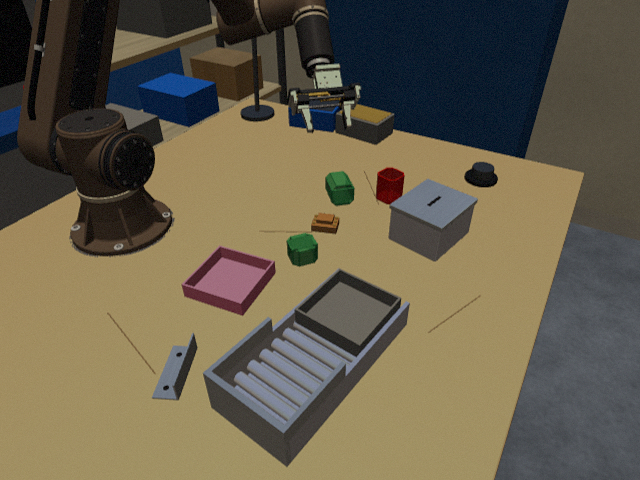

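The scene view shows the cup lying steadily at (340,188), with its closed base toward the track. The bystanders haven't moved. Now I'll swing the gripper to the other side for the regrasp.

```bash
python3 -m pendant '[[[0.532,0,0.524,0,0,0,1],[0.532,0,0.524,0,0,0,1],[0.532,0,0.524,0,0,0,1],[0.532,0,0.524,0,0,0,1],[0.532,0,0.524,0,0,0,1],[0.532,0,0.524,0,0,0,1],[0.532,0,0.524,0,0,0,1],[0.532,0,0.524,0,0,0,1]]]'
python3 -m pendant '[[[0.532,0,0.524,0,0,0,1],[0.532,0,0.524,0,0,0,1],[0.532,0,0.524,0,0,0,1],[0.532,0,0.524,0,0,0,1],[0.532,0,0.524,0,0,0,1],[0.532,0,0.524,0,0,0,1],[0.532,0,0.524,0,0,0,1],[0.532,0,0.524,0,0,0,1]]]'
python3 -m pendant '[[[0,0,0,0,-0.935,0,1],[0,0,0,0,-0.935,0,1],[0,0,0,0,-0.935,0,1],[0,0,0,0,-0.935,0,1],[0,0,0,0,-0.935,0,1],[0,0,0,0,-0.935,0,1],[0,0,0,0,-0.935,0,1],[0,0,0,0,-0.935,0,1]]]'
python3 -m pendant '[[[0,0,0,0,-0.935,0,1],[0,0,0,0,-0.935,0,1],[0,0,0,0,-0.935,0,1],[0,0,0,0,-0.935,0,1],[0,0,0,0,-0.935,0,1],[0,0,0,0,-0.935,0,1],[0,0,0,0,-0.935,0,1],[0,0,0,0,-0.935,0,1]]]' >/dev/null
python3 -m pendant '[[[0,0,0,0,-0.935,0,1],[0,0,0,0,-0.935,0,1],[0,0,0,0,-0.935,0,1],[0,0,0,0,-0.935,0,1],[0,0,0,0,-0.935,0,1],[0,0,0,0,-0.935,0,1],[0,0,0,0,-0.935,0,1],[0,0,0,0,-0.935,0,1]]]'
python3 - <<'E'
from h import *
plan(.4095,.3661,.030,-47.6,-44)
c,W=wrist('w2')
E
```

```text
time_s: 18.75
tcp_pos: [0.4032, 0.373, 0.1365]
eef_rot: [180.0, -45.9, -47.6]
contact_force: [-0.3, 0.8, 0.4]
gripper_width: 0.0876
gripper_force: 0.0
time_s: 19.55
tcp_pos: [0.4836, 0.2849, 0.1394]
eef_rot: [180.0, -45.9, -47.6]
contact_force: [0.0, 0.0, -0.2]
gripper_width: 0.0878
gripper_force: 0.0
time_s: 20.35
tcp_pos: [0.4832, 0.2852, 0.1397]
eef_rot: [-180.0, -15.9, -47.6]
contact_force: [-0.4, -0.8, -0.7]
gripper_width: 0.0875
gripper_force: 0.0
time_s: 21.95
tcp_pos: [0.4833, 0.2846, 0.1393]
eef_rot: [-180.0, 43.9, -47.7]
contact_force: [0.7, -0.3, -0.5]
gripper_width: 0.0875
gripper_force: 0.0
t 21.95 tcp [0.4833 0.2846 0.1393] rpy [-180.    43.9  -47.7] q [ 20.2  28.5   2.9 -40.1 -85.6  33.1] w 0.0875 F [ 0.7 -0.3 -0.5]
 dworld mm [ -72.4   79.9 -107.1] | shift now [-0.17 -0.01  7.6 ] | turn [-0.02 -0.02 -0.02] | shift after [-0.16 -0.02  7.6 ]
```

View pics/w2.png

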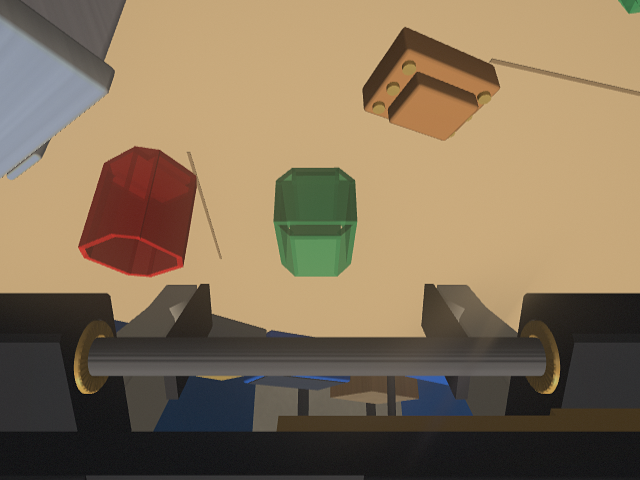

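The wrist view shows the lying cup centred between the fingers: columns 274–357, base's upper edge at row ≈222, mouth edge at row ≈276. I'll check its position along its axis, then grasp.

```bash
python3 - <<'E'
from h import *
from plant import r,vision
s=r.get_state();c=vision.capture('wrist')
M=np.eye(4);M[:3,:3]=Ro.from_euler('xyz',s['eef_rot'],degrees=True).as_matrix();M[:3,3]=s['tcp_pos']
E=M@c['hand_eye'];K=c['camera_matrix']
def pt(u,v,z):
    d=E[:3,:3]@np.array([(u-K[0,2])/K[0,0],-(v-K[1,2])/K[1,1],-1]);o=E[:3,3];return o+d*(z-o[2])/d[2]
for q in [(315,222,.06),(315,276,.06),(315,168,0)]:
    p=pt(*q);print(q,p.round(4),'along',(.674*p[0]-.738*p[1]).round(4),'lat',(.738*p[0]+.674*p[1]).round(4))
g=np.array([.4095,.3661]);print('grasp along',.674*g[0]-.738*g[1],'lat',.738*g[0]+.674*g[1])
E
```

```text
(315, 222, 0.06) [0.439  0.3327 0.06  ] along 0.0504 lat 0.5483
(315, 276, 0.06) [0.3787 0.3995 0.06  ] along -0.0396 lat 0.5488
(315, 168, 0) [0.4252 0.348  0.    ] along 0.0297 lat 0.5483
grasp along 0.005821200000000026 lat 0.5489624
```

```bash
python3 -m pendant '[[[-0.04,0,0.9,0,0,0,1],[-0.04,0,0.9,0,0,0,1],[-0.04,0,0.9,0,0,0,1],[-0.03,0,0.9,0,0,0,1],[0,0,0.8,0,0,0,1],[0,0,0.8,0,0,0,1],[0,0,0.8,0,0,0,1],[0,0,0.8,0,0,0,1]]]' 30
python3 -m pendant '[[[0,0,0.4,0,0,0,1],[0,0,0.35,0,0,0,1],[0,0,0,0,0,0,0],[0,0,0,0,0,0,-0.2],[0,0,0,0,0,0,-0.4],[0,0,0,0,0,0,-1],[0,0,0,0,0,0,-1],[0,0,0,0,0,0,-1]]]'
python3 h.py .4095 .3661 .030 -47.6 -44 3 0
```

```text
time_s: 22.85
tcp_pos: [0.4174, 0.3575, 0.0425]
eef_rot: [-180.0, 43.8, -47.6]
contact_force: [-0.2, -0.1, 0.4]
gripper_width: 0.0878
gripper_force: 0.0
time_s: 23.65
tcp_pos: [0.4114, 0.3645, 0.0328]
eef_rot: [-179.9, 43.8, -47.6]
contact_force: [1.4, -0.3, 2.3]
gripper_width: 0.0595
gripper_force: 30.0
t 23.65 tcp [0.4114 0.3645 0.0328] rpy [-179.9   43.8  -47.6] q [ 28.6  32.5  -6.4 -45.3 -71.   36.9] w 0.0595 F [ 1.4 -0.3  2.3]
 dworld mm [-0.5  0.  -0.7] | shift now [0.01 0.02 0.04] | turn [-0.01 -0.05 -0.  ] | shift after [0.01 0.02 0.04]
```

```bash
python3 -m pendant '[[[-0.3,0,-0.31,0,0,0,-1],[-0.69,0,-0.72,0,0,0,-1],[-0.69,0,-0.72,0,0,0,-1],[-0.69,0,-0.72,0,0,0,-1],[-0.69,0,-0.72,0,0,0,-1],[-0.69,0,-0.72,0,0,0,-1],[-0.69,0,-0.72,0,0,0,-1],[-0.69,0,-0.72,0,0,0,-1]]]'
python3 - <<'E'
from h import *
for n in ['side0','scene0']:
    c=load(n);W=cloud(c)
    b=(W[...,0]>.54)&(W[...,0]<.74)&(W[...,1]>-.095)&(W[...,1]<.07)
    m=b&(W[...,2]>.066)&(W[...,2]<.08)
    print(n,m.sum(),cv2.minAreaRect((W[m][:,:2]*1000).astype(np.float32)))
    f=b&(W[...,2]>.035)&(W[...,2]<.05)
    print('floor',np.median(W[f],0))
    # bay tops
    t=(W[...,0]>.5)&(W[...,0]<.75)&(W[...,1]>-.33)&(W[...,1]<-.12)&(W[...,2]>.083)&(W[...,2]<.097)
    print('bay',t.sum(),cv2.minAreaRect((W[t][:,:2]*1000).astype(np.float32)))
    q=W[m][:,:2];print('tote y max edge by x',[(x,q[(abs(q[:,0]-x)<.01)][:,1].max().round(4)) for x in (.6,.64,.68)])
E
```

```text
time_s: 24.45
tcp_pos: [0.4108, 0.3646, 0.1826]
eef_rot: [-180.0, 43.8, -47.6]
contact_force: [0.1, 0.1, -1.6]
gripper_width: 0.0594
gripper_force: 30.0
side0 606 ((637.1004028320312, -27.53472900390625), (145.696533203125, 141.5511474609375), 83.32783508300781)
floor [ 0.63678988 -0.01271258  0.04474183]
bay 1110 ((610.760986328125, -222.21597290039062), (151.5182647705078, 166.0826873779297), 83.20337677001953)
tote y max edge by x [(0.6, np.float64(0.0491)), (0.64, np.float64(0.0444)), (0.68, np.float64(0.0403))]
scene0 788 ((638.7512817382812, -28.669830322265625), (141.216552734375, 139.8604278564453), 83.47157287597656)
floor [ 0.63505116 -0.02034742  0.04248173]
bay 1926 ((612.6907348632812, -222.0543670654297), (146.82875061035156, 164.17730712890625), 82.23605346679688)
tote y max edge by x [(0.6, np.float64(0.0462)), (0.64, np.float64(0.0418)), (0.68, np.float64(0.0372))]
```

```bash
python3 h.py .637 -.036 .19 -97 46.2 3 0
```

```text
t 24.45 tcp [0.4108 0.3646 0.1826] rpy [-180.    43.8  -47.6] q [ 29.2  21.4  -1.3 -42.8 -82.3  25. ] w 0.0594 F [ 0.1  0.1 -1.6]
 dworld mm [ 226.4 -398.4    9.4] | shift now [ 15.8    5.06 -15.81] | turn [-0.29 20.97 13.63] | shift after [ 13.07 -13.67  12.95]
```

```bash
python3 -m pendant '[[[0.658,0.211,-0.659,0,0,0,-1],[0.658,0.211,-0.659,0,0,0,-1],[0.658,0.211,-0.659,0,0,0,-1],[0.658,0.211,-0.659,0,0,0,-1],[0.658,0.211,-0.659,0,0,0,-1],[0.658,0.211,-0.659,0,0,0,-1],[0.658,0.211,-0.659,0,0,0,-1],[0.658,0.211,-0.659,0,0,0,-1]]]' >/dev/null
python3 -m pendant '[[[0.658,0.211,-0.659,0,0,0,-1],[0.658,0.211,-0.659,0,0,0,-1],[0.658,0.211,-0.659,0,0,0,-1],[0.658,0.211,-0.659,0,0,0,-1],[0.658,0.211,-0.659,0,0,0,-1],[0.658,0.211,-0.659,0,0,0,-1],[0.658,0.211,-0.659,0,0,0,-1],[0.658,0.211,-0.659,0,0,0,-1]]]' >/dev/null
python3 -m pendant '[[[0.658,0.211,-0.659,0,0,0,-1],[0.658,0.211,-0.659,0,0,0,-1],[0.658,0.211,-0.659,0,0,0,-1],[0.658,0.211,-0.659,0,0,0,-1],[0.658,0.211,-0.659,0,0,0,-1],[0.658,0.211,-0.659,0,0,0,-1],[0.658,0.211,-0.659,0,0,0,-1],[0.658,0.211,-0.659,0,0,0,-1]]]'
python3 -m pendant '[[[0,0,0,-0.012,0.874,0.568,-1],[0,0,0,-0.012,0.874,0.568,-1],[0,0,0,-0.012,0.874,0.568,-1],[0,0,0,-0.012,0.874,0.568,-1],[0,0,0,-0.012,0.874,0.568,-1],[0,0,0,-0.012,0.874,0.568,-1],[0,0,0,-0.012,0.874,0.568,-1],[0,0,0,-0.012,0.874,0.568,-1]]]'
python3 h.py .637 -.036 .19 -97 46.2 3 0
```

```text
time_s: 26.85
tcp_pos: [0.6378, -0.0353, 0.1902]
eef_rot: [180.0, 43.8, -47.7]
contact_force: [0.1, -0.7, -0.6]
gripper_width: 0.0596
gripper_force: 30.0
time_s: 27.65
tcp_pos: [0.6376, -0.0344, 0.1908]
eef_rot: [170.6, 14.0, -65.6]
contact_force: [-0.4, 1.6, -2.4]
gripper_width: 0.0593
gripper_force: 30.0
t 27.65 tcp [ 0.6376 -0.0344  0.1908] rpy [170.6  14.  -65.6] q [  7.6  28.   10.5 -10.5 -85.9  19.9] w 0.0593 F [-0.4  1.6 -2.4]
 dworld mm [-0.4  0.5  1.3] | shift now [-0.05  0.01 -0.05] | turn [-0.19 13.95  9.06] | shift after [ 0.03  0.02 -0.06]
```

```bash
python3 -m pendant '[[[0,0,0,-0.012,0.874,0.568,-1],[0,0,0,-0.012,0.874,0.568,-1],[0,0,0,-0.012,0.874,0.568,-1],[0,0,0,-0.012,0.874,0.568,-1],[0,0,0,-0.012,0.874,0.568,-1],[0,0,0,-0.012,0.874,0.568,-1],[0,0,0,-0.012,0.874,0.568,-1],[0,0,0,-0.012,0.874,0.568,-1]]]'
python3 -m pendant '[[[0,0,0,-0.012,0.874,0.568,-1],[0,0,0,-0.012,0.874,0.568,-1],[0,0,0,-0.012,0.874,0.568,-1],[0,0,0,-0.012,0.874,0.568,-1],[0,0,0,-0.012,0.874,0.568,-1],[0,0,0,-0.012,0.874,0.568,-1],[0,0,0,-0.012,0.874,0.568,-1],[0,0,0,-0.012,0.874,0.568,-1]]]'
python3 - <<'E'
from h import *
from plant import r,vision
plan(.637,-.036,.0925,-97,46.2)
for n in ['side','scene']:
    c=vision.capture(n);W=cloud(c);hsv=cv2.cvtColor(c['frame'],cv2.COLOR_BGR2HSV)
    if n=='side': cv2.imwrite('pics/s3.png',cv2.resize(c['frame'][110:290,260:500],None,fx=3.3,fy=3.3))
    m=((hsv[...,0]>45)&(hsv[...,0]<85)&(hsv[...,1]>110)&(W[...,0]>.55)&(W[...,1]<.06)&(W[...,2]<.3))
    p=W[m];print(n,len(p),'zmin/max',np.percentile(p[:,2],[1,50,99]).round(4),p.min(0).round(3),p.max(0).round(3))
E
```

```text
time_s: 28.45
tcp_pos: [0.6375, -0.034, 0.1908]
eef_rot: [170.5, -16.7, -78.8]
contact_force: [-0.5, -0.7, -0.9]
gripper_width: 0.0596
gripper_force: 30.0
time_s: 29.25
tcp_pos: [0.6377, -0.0339, 0.1907]
eef_rot: [-179.9, -46.4, -97.2]
contact_force: [-0.2, -0.3, -2.1]
gripper_width: 0.0596
gripper_force: 30.0
t 29.25 tcp [ 0.6377 -0.0339  0.1907] rpy [-179.9  -46.4  -97.2] q [ 32.6  29.9 -17.1  34.6 -79.  -57.8] w 0.0596 F [-0.2 -0.3 -2.1]
 dworld mm [ -0.4   0.1 -96.1] | shift now [-3.48  0.03  3.32] | turn [ 0.01 -0.04 -0.03] | shift after [-3.47  0.02  3.33]
side 1199 zmin/max [0.1408 0.1872 0.2122] [ 0.602 -0.072  0.137] [0.679 0.058 0.28 ]
scene 2034 zmin/max [0.1389 0.1969 0.267 ] [ 0.574 -0.072  0.135] [0.746 0.051 0.287]
```

View pics/s3.png

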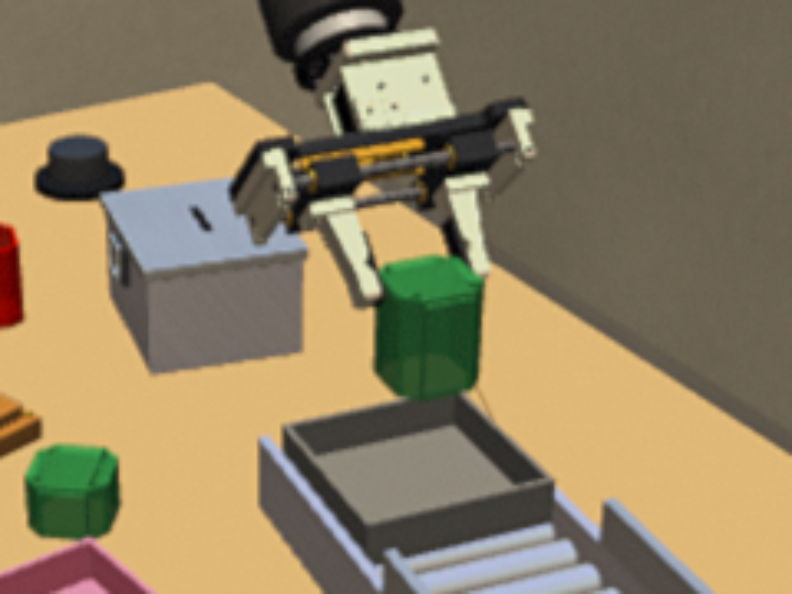

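The cup is held upright and mouth-down at about (428,325) in the crop, over the tote. I'll lower it gently.

```bash
python3 -m pendant '[[[-0.3625,0,0.345,0,0,0,-1],[-0.3625,0,0.345,0,0,0,-1],[-0.3625,0,0.345,0,0,0,-1],[-0.3625,0,0.345,0,0,0,-1],[-0.3625,0,0.345,0,0,0,-1],[-0.3625,0,0.345,0,0,0,-1],[-0.3625,0,0.345,0,0,0,-1],[-0.3625,0,0.345,0,0,0,-1]]]'
python3 -m pendant '[[[-0.054,0,0.052,0,0,0,-1],[-0.054,0,0.052,0,0,0,-1],[-0.054,0,0.052,0,0,0,-1],[-0.054,0,0.052,0,0,0,-1],[-0.054,0,0.052,0,0,0,-1],[-0.054,0,0.052,0,0,0,-1],[-0.054,0,0.052,0,0,0,-1],[-0.054,0,0.052,0,0,0,-1]]]'
python3 h.py .637 -.036 .0925 -97 46.2 3 0
```

```text
time_s: 30.15
tcp_pos: [0.6373, -0.0335, 0.1094]
eef_rot: [180.0, -46.2, -97.0]
contact_force: [-0.5, -0.9, -1.9]
gripper_width: 0.0593
gripper_force: 30.0
time_s: 30.95
tcp_pos: [0.6373, -0.0336, 0.0982]
eef_rot: [180.0, -46.2, -97.0]
contact_force: [-0.1, -0.0, -1.4]
gripper_width: 0.06
gripper_force: 30.0
t 30.95 tcp [ 0.6373 -0.0336  0.0982] rpy [180.  -46.2 -97. ] q [ 32.3  35.3 -21.6  36.3 -70.8 -63.4] w 0.06 F [-0.1 -0.  -1.4]
 dworld mm [-0.  -0.3 -3.6] | shift now [-0.12 -0.    0.14] | turn [ 0.   -0.01 -0.  ] | shift after [-0.12 -0.    0.14]
```

Now the last 4 mm in small steps.

```bash
python3 -m pendant '[[[-0.02,0,0.019,0,0,0,-1],[-0.02,0,0.019,0,0,0,-1],[-0.02,0,0.019,0,0,0,-1],[-0.02,0,0.019,0,0,0,-1],[-0.015,0,0.015,0,0,0,-1],[0,0,0,0,0,0,-1],[0,0,0,0,0,0,-1],[0,0,0,0,0,0,-1]]]'
python3 h.py .637 -.036 .0925 -97 46.2 3 0
```

```text
time_s: 31.75
tcp_pos: [0.6373, -0.0337, 0.0968]
eef_rot: [-180.0, -46.3, -97.0]
contact_force: [-2.3, 1.9, 6.7]
gripper_width: 0.0596
gripper_force: 30.0
t 31.75 tcp [ 0.6373 -0.0337  0.0968] rpy [-180.   -46.3  -97. ] q [ 32.3  35.4 -21.6  36.4 -70.7 -63.5] w 0.0596 F [-2.3  1.9  6.7]
 dworld mm [-0.  -0.2 -2.2] | shift now [-0.08 -0.    0.08] | turn [-0.   -0.02 -0.  ] | shift after [-0.08 -0.    0.08]
```

```bash
python3 -m pendant '[[[0.025,0,-0.025,0,0,0,-1],[0,0,0,0,0,0,0.42],[0,0,0,0,0,0,0.5],[0,0,0,0,0,0,0.6],[0,0,0,0,0,0,0.7],[0,0,0,0,0,0,0.7],[0,0,0,0,0,0,0.7],[0,0,-0.15,0,0,0,0.7]]]'
python3 -m pendant '[[[0,0,-0.4,0,0,0,0.7],[0,0,-0.7,0,0,0,0.7],[0,0,-0.9,0,0,0,0.7],[0,0,-0.9,0,0,0,0.7],[0,0,-0.9,0,0,0,0.7],[0,0,-0.9,0,0,0,0.7],[0,0,-0.9,0,0,0,0.7],[0,0,-0.9,0,0,0,0.7]]]'
python3 - <<'E'
from h import *
from plant import r,vision
plan(.649,.06,.06,-97,0,22,0)
for n in ['side','scene']:
    c=vision.capture(n);np.savez(f'pics/{n}4.npz',**c);W=cloud(c);hsv=cv2.cvtColor(c['frame'],cv2.COLOR_BGR2HSV)
    m=((hsv[...,0]>45)&(hsv[...,0]<85)&(hsv[...,1]>110)&(W[...,0]>.55)&(W[...,0]<.72)&(W[...,1]<.03)&(W[...,2]<.2))
    p=W[m];t=p[p[:,2]>.107];print(n,len(p),np.percentile(p[:,2],[1,50,99]).round(4),cv2.minAreaRect((t[:,:2]*1000).astype(np.float32)))
    b=(W[...,0]>.54)&(W[...,0]<.74)&(W[...,1]>-.1)&(W[...,1]<.07)&(W[...,2]>.066)&(W[...,2]<.08)&~m&(hsv[...,1]<90)
    q=W[b][:,:2];print('tote',cv2.minAreaRect((q*1000).astype(np.float32)))
    print('ymax',[(x,q[(abs(q[:,0]-x)<.008)][:,1].max().round(4)) for x in (.6,.64,.68)])
    if n=='side': cv2.imwrite('pics/s4.png',cv2.resize(c['frame'][130:350,240:500],None,fx=2.7,fy=2.7))
E
```

```text
time_s: 32.55
tcp_pos: [0.6373, -0.0316, 0.0983]
eef_rot: [179.9, -46.2, -97.0]
contact_force: [-0.6, 0.3, 0.0]
gripper_width: 0.0746
gripper_force: 0.0
time_s: 33.35
tcp_pos: [0.6492, 0.0634, 0.1898]
eef_rot: [-180.0, -46.2, -97.0]
contact_force: [-0.0, -0.3, 0.0]
gripper_width: 0.0744
gripper_force: 0.0
t 33.35 tcp [0.6492 0.0634 0.1898] rpy [-180.   -46.2  -97. ] q [ 38.9  34.   -8.5  30.3 -85.  -59. ] w 0.0744 F [-0.  -0.3  0. ]
 dworld mm [  -0.2   -3.4 -107.8] | shift now [-3.77 -0.01  3.85] | turn [-1.000e-02 -1.154e+01  1.000e-02] | shift after [ 0.17 -0.01  5.39]
side 1043 [0.0529 0.0997 0.119 ] ((634.057373046875, -39.50524139404297), (61.56698989868164, 61.6356315612793), 81.7367935180664)
tote ((635.9512329101562, -28.35907745361328), (144.4104461669922, 140.50498962402344), 83.28903198242188)
ymax [(0.6, np.float64(0.0475)), (0.64, np.float64(0.0406)), (0.68, np.float64(-0.0981))]
scene 1696 [0.0474 0.1088 0.1165] ((637.4368896484375, -38.425140380859375), (63.74227523803711, 61.2240104675293), 84.33829498291016)
tote ((639.03466796875, -29.205322265625), (141.69561767578125, 139.57745361328125), 83.31843566894531)
ymax [(0.6, np.float64(0.0451)), (0.64, np.float64(0.0417)), (0.68, np.float64(0.0365))]
```

View pics/s4.png

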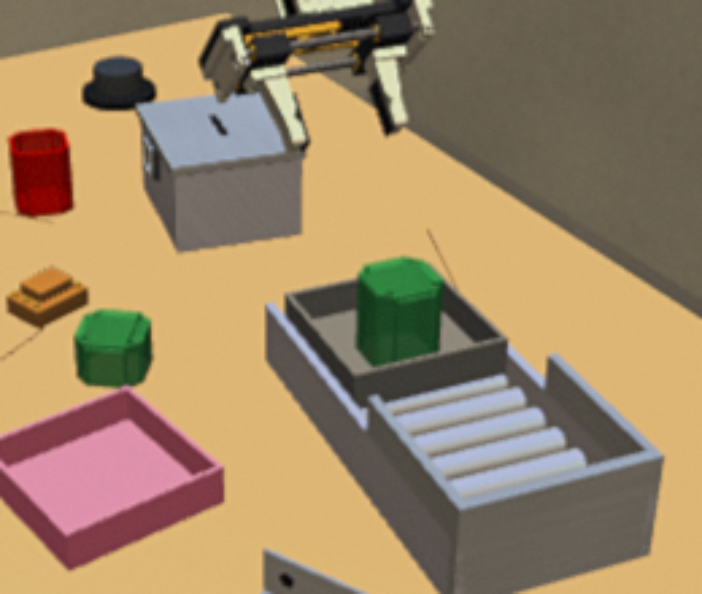

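The crop shows the diffuser standing mouth-down in the tote at about (398,312), let go. The tote hasn't moved. Next I'll close the fingers, tilt up to 22° and go down behind the tote's +y wall.

```bash
python3 -m pendant '[[[0,0,-0.3,0,-0.865,0,-1],[0,0,-0.3,0,-0.865,0,-1],[0,0,0,0,-0.865,0,-1],[0,0,0,0,-0.865,0,-1],[0,0,0,0,-0.865,0,-1],[0,0,0,0,-0.865,0,-1],[0,0,0,0,-0.86,0,-1],[0,0,0,0,0,0,-1]]]' 30
python3 h.py .649 .066 .058 -97 22 22 0
```

```text
time_s: 34.25
tcp_pos: [0.6502, 0.0689, 0.199]
eef_rot: [-179.8, -21.7, -97.2]
contact_force: [-0.3, 0.5, 1.2]
gripper_width: 0.016
gripper_force: 0.0
t 34.25 tcp [0.6502 0.0689 0.199 ] rpy [-179.8  -21.7  -97.2] q [ 32.6  24.4  -6.8  17.3 -73.7 -46.9] w 0.016 F [-0.3  0.5  1.2]
 dworld mm [  -0.2    5.3 -120.6] | shift now [-2.47  0.06  5.51] | turn [-0.02  0.08 -0.05] | shift after [-2.5   0.04  5.5 ]
```

```bash
python3 -m pendant '[[[-0.31,0.007,0.688,0,0,0,-1],[-0.31,0.007,0.688,0,0,0,-1],[-0.31,0.007,0.688,0,0,0,-1],[-0.31,0.007,0.688,0,0,0,-1],[-0.31,0.007,0.688,0,0,0,-1],[-0.31,0.007,0.688,0,0,0,-1],[-0.31,0.007,0.688,0,0,0,-1],[-0.31,0.007,0.688,0,0,0,-1]]]'
python3 h.py .6228 -.146 .058 -97 22 22 0
```

```text
time_s: 35.05
tcp_pos: [0.6494, 0.075, 0.0749]
eef_rot: [180.0, -22.0, -97.0]
contact_force: [-0.1, -0.7, 0.4]
gripper_width: 0.0005
gripper_force: 0.0
t 35.05 tcp [0.6494 0.075  0.0749] rpy [180. -22. -97.] q [ 33.   30.7 -14.7  19.2 -60.7 -51.9] w 0.0005 F [-0.1 -0.7  0.4]
 dworld mm [ -25.6 -212.8    3.5] | shift now [10.   -0.03  3.86] | turn [ 0.01 -0.01  0.  ] | shift after [10.   -0.03  3.85]
```

```bash
python3 -m pendant '[[[0.139,0,0.05,0,0,0,-1],[0.139,0,0.05,0,0,0,-1],[0.139,0,0.05,0,0,0,-1],[0.139,0,0.05,0,0,0,-1],[0.139,0,0.056,0,0,0,-1],[0.139,0,0.056,0,0,0,-1],[0.139,0,0.056,0,0,0,-1],[0.139,0,0.056,0,0,0,-1]]]'
python3 -m pendant '[[[0.15,0,0.06,0,0,0,-1],[0.16,0,0.065,0,0,0,-1],[0.18,0,0.072,0,0,0,-1],[0.2,0,0.08,0,0,0,-1],[0.22,0,0.088,0,0,0,-1],[0.23,0,0.092,0,0,0,-1],[0.23,0,0.092,0,0,0,-1],[0.23,0,0.092,0,0,0,-1]]]'
python3 h.py .6228 -.146 .058 -97 22 22 0
```

```text
time_s: 35.85
tcp_pos: [0.6465, 0.051, 0.0768]
eef_rot: [180.0, -22.0, -97.0]
contact_force: [0.1, 0.4, -0.1]
gripper_width: 0.0007
gripper_force: 0.0
time_s: 36.65
tcp_pos: [0.6423, 0.0166, 0.0769]
eef_rot: [180.0, -22.0, -97.0]
contact_force: [-0.3, -0.3, -0.8]
gripper_width: 0.0003
gripper_force: 0.0
t 36.65 tcp [0.6423 0.0166 0.0769] rpy [180. -22. -97.] q [ 28.9  28.8 -18.5  21.  -57.9 -49.5] w 0.0003 F [-0.3 -0.3 -0.8]
 dworld mm [ -18.5 -154.4    1.5] | shift now [ 7.24 -0.03  2.85] | turn [ 0.   -0.01 -0.  ] | shift after [ 7.24 -0.02  2.84]
```

```bash
cat > chk.py <<'E'
from h import *
from plant import r,vision
c=vision.capture('side');W=cloud(c);hsv=cv2.cvtColor(c['frame'],cv2.COLOR_BGR2HSV)
m=((hsv[...,0]>45)&(hsv[...,0]<85)&(hsv[...,1]>110)&(W[...,0]>.52)&(W[...,0]<.72)&(W[...,1]<.03)&(W[...,2]<.2))
p=W[m];t=p[p[:,2]>.107];print('cup',len(p),np.percentile(p[:,2],[1,50,99]).round(4),cv2.minAreaRect((t[:,:2]*1000).astype(np.float32)))
b=(W[...,0]>.53)&(W[...,0]<.74)&(W[...,1]>-.3)&(W[...,1]<.06)&(abs(W[...,2]-.044)<.005)&(hsv[...,1]<90)
q=W[b];print('tote floor y',np.percentile(q[:,1],[2,50,98]).round(3))
import sys
if len(sys.argv)>1: cv2.imwrite(f'pics/{sys.argv[1]}.png',cv2.resize(c['frame'][130:350,240:500],None,fx=2.7,fy=2.7))
E
python3 chk.py
```

```text
cup 1044 [0.0533 0.0998 0.1188] ((633.3096923828125, -41.02610397338867), (64.86390686035156, 61.03571701049805), 79.4570541381836)
tote floor y [-0.298 -0.143  0.039]
```

```bash
python3 chk.py s5; python3 h.py .6228 -.146 .058 -97 22 22 0
```

```text
cup 1044 [0.0526 0.0994 0.1191] ((634.8598022460938, -39.2067985534668), (65.37458801269531, 61.946685791015625), 84.25430297851562)
tote floor y [-0.297 -0.14   0.039]
t 36.75 tcp [0.6421 0.0163 0.0769] rpy [180. -22. -97.] q [ 28.8  28.8 -18.5  21.  -57.9 -49.5] w 0.0005 F [-0.2 -0.3  0.3]
 dworld mm [ -18.3 -154.1    1.5] | shift now [ 7.22 -0.04  2.84] | turn [ 0.01 -0.01 -0.01] | shift after [ 7.22 -0.03  2.84]
```

View pics/s5.png

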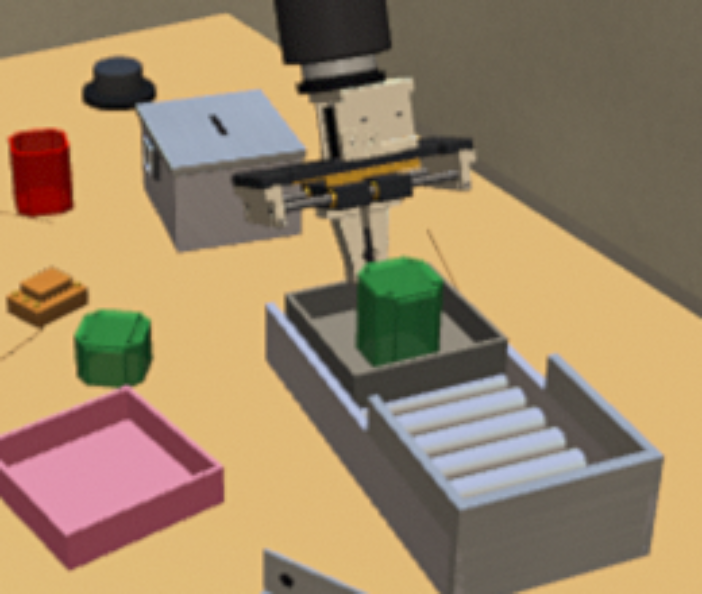

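```bash
python3 - <<'E'
from h import *
c=load('side4')
def pj(p):
    q=c['extrinsics']@np.append(p,1);K=c['camera_matrix'];u=K[0,2]+K[0,0]*q[0]/-q[2];v=K[1,2]+K[1,1]*q[1]/q[2]
    return round((u-240)*2.7),round((v-130)*2.7)
for n,p in dict(tip=(.6413,.0081,.0565),tcp=(.6423,.0163,.0769),wallc=(.646,.0395,.074),wallL=(.578,.048,.074),wallR=(.715,.031,.074),wallc44=(.646,.0355,.044),cup=(.6373,-.038,.116)).items(): print(n,p,pj(p))
from plant import vision
c=vision.capture('side');W=cloud(c)
hsv=cv2.cvtColor(c['frame'],cv2.COLOR_BGR2HSV)
for u,v in [(372,224),(371,228),(370,231),(369,234),(360,238),(355,236)]: print((u,v),c['frame'][v,u],W[v,u].round(4))
E
```

```text
tip (0.6413, 0.0081, 0.0565) (372, 311)
tcp (0.6423, 0.0163, 0.0769) (369, 286)
wallc (0.646, 0.0395, 0.074) (358, 276)
wallL (0.578, 0.048, 0.074) (285, 292)
wallR (0.715, 0.031, 0.074) (430, 261)
wallc44 (0.646, 0.0355, 0.044) (359, 308)
cup (0.6373, -0.038, 0.116) (401, 275)
(372, 224) [144 174 192] [0.6296 0.0176 0.1114]
(371, 228) [131 158 177] [0.6255 0.015  0.1033]
(370, 231) [70 81 90] [0.6248 0.0177 0.0943]
(369, 234) [65 75 79] [0.6279 0.0264 0.0812]
(360, 238) [56 59 63] [0.613  0.0414 0.0672]
(355, 236) [125 164 189] [0.6009 0.0438 0.0749]
```

I've now viewed one picture more than the ten allowed, so I'll use numbers only from here. The tote hasn't moved. I'll compare the fingertip and the wall in the scene camera's cloud.

```bash
python3 - <<'E'
from h import *
from plant import vision
for n in ['scene','side']:
    c=vision.capture(n);W=cloud(c);hsv=cv2.cvtColor(c['frame'],cv2.COLOR_BGR2HSV)
    notg=~((hsv[...,0]>45)&(hsv[...,0]<85)&(hsv[...,1]>90))
    for z in np.arange(.045,.13,.006):
        m=notg&(W[...,0]>.605)&(W[...,0]<.675)&(W[...,1]>-.02)&(W[...,1]<.09)&(abs(W[...,2]-z)<.003)
        p=W[m]
        if len(p): print(n,z.round(3),len(p),'x',p[:,0].min().round(3),p[:,0].max().round(3),'y pct',np.percentile(p[:,1],[2,25,50,75,98]).round(3),'V',np.median(hsv[m][:,2]))
E
```

```text
scene 0.045 147 x 0.644 0.675 y pct [-0.017  0.005  0.02   0.031  0.036] V 111.0
scene 0.051 36 x 0.644 0.675 y pct [0.03  0.033 0.034 0.035 0.036] V 42.0
scene 0.057 31 x 0.646 0.674 y pct [0.032 0.033 0.034 0.035 0.037] V 43.0
scene 0.063 26 x 0.651 0.675 y pct [0.031 0.032 0.033 0.034 0.036] V 43.5
scene 0.069 32 x 0.606 0.675 y pct [0.031 0.033 0.034 0.036 0.041] V 45.0
scene 0.075 17 x 0.606 0.674 y pct [0.032 0.034 0.036 0.04  0.042] V 92.0
scene 0.081 5 x 0.658 0.661 y pct [0.016 0.022 0.022 0.024 0.026] V 61.0
scene 0.087 19 x 0.653 0.661 y pct [0.006 0.009 0.017 0.022 0.03 ] V 74.0
scene 0.093 33 x 0.627 0.661 y pct [0.007 0.01  0.013 0.02  0.028] V 120.0
scene 0.099 70 x 0.627 0.662 y pct [0.009 0.012 0.014 0.016 0.032] V 119.0
scene 0.105 64 x 0.627 0.664 y pct [0.012 0.015 0.016 0.018 0.031] V 127.5
scene 0.111 74 x 0.626 0.666 y pct [0.014 0.017 0.018 0.021 0.035] V 123.0
scene 0.117 74 x 0.626 0.667 y pct [0.017 0.019 0.021 0.022 0.035] V 133.0
scene 0.123 91 x 0.624 0.669 y pct [0.018 0.021 0.024 0.027 0.04 ] V 133.0
scene 0.129 80 x 0.623 0.669 y pct [0.02  0.023 0.02
[... 461 characters left out ...]
0.042  0.045] V 138.0
side 0.081 4 x 0.608 0.627 y pct [-0.018 -0.017  0.002  0.023  0.028] V 76.0
side 0.087 8 x 0.608 0.629 y pct [-0.017  0.006  0.024  0.028  0.035] V 95.0
side 0.093 12 x 0.621 0.627 y pct [0.013 0.016 0.023 0.03  0.033] V 94.0
side 0.099 15 x 0.625 0.659 y pct [0.014 0.016 0.019 0.023 0.035] V 133.0
side 0.105 51 x 0.608 0.655 y pct [0.01  0.016 0.019 0.023 0.04 ] V 154.0
side 0.111 43 x 0.607 0.662 y pct [-0.018  0.017  0.019  0.022  0.037] V 151.0
side 0.117 66 x 0.614 0.664 y pct [-0.018  0.012  0.02   0.023  0.041] V 173.5
side 0.123 58 x 0.621 0.66 y pct [0.017 0.021 0.024 0.027 0.043] V 185.5
side 0.129 63 x 0.62 0.666 y pct [0.021 0.025 0.027 0.031 0.045] V 187.0
```

```bash
python3 - <<'E'
from h import *
from plant import vision
c=vision.capture('wrist');T=cloud(c,c['hand_eye']);hsv=cv2.cvtColor(c['frame'],cv2.COLOR_BGR2HSV)
print('cam in tool',c['hand_eye'][:3,3].round(3))
g=(hsv[...,0]>45)&(hsv[...,0]<85)&(hsv[...,1]>90)
for z in np.arange(-.06,.06,.006):
    m=(abs(T[...,2]-z)<.003)&(abs(T[...,0])<.03)&(abs(T[...,1])<.04)
    p=T[m]
    if len(p): v,u=np.nonzero(m);print(z.round(3),len(p),'x',np.percentile(p[:,0],[2,50,98]).round(4),'y',p[:,1].min().round(3),p[:,1].max().round(3),'px',u.min(),u.max(),v.min(),v.max(),'V',np.median(hsv[m][:,2]),'green',g[m].mean().round(2))
E
```

```text
cam in tool [ 0.08  -0.001 -0.163]
-0.06 59 x [-0.007  -0.0026  0.0032] y -0.005 0.003 px 303 330 376 414 V 80.0 green 0.0
-0.054 419 x [-0.009  -0.0044  0.0006] y -0.005 0.003 px 303 330 376 400 V 67.0 green 0.0
-0.048 216 x [-0.0096 -0.004   0.0108] y -0.005 0.004 px 303 330 331 401 V 66.0 green 0.0
-0.042 251 x [0.0096 0.0102 0.0119] y -0.005 0.004 px 303 330 319 336 V 47.0 green 0.0
-0.036 229 x [0.0095 0.0102 0.012 ] y -0.006 0.005 px 300 333 315 326 V 50.0 green 0.0
-0.03 165 x [0.0096 0.0101 0.0107] y -0.004 0.003 px 306 327 308 318 V 51.0 green 0.0
-0.024 377 x [0.0051 0.0101 0.012 ] y -0.007 0.005 px 300 333 297 318 V 105.0 green 0.0
-0.018 370 x [0.0096 0.0115 0.0121] y -0.017 0.015 px 275 358 289 302 V 112.0 green 0.0
-0.012 489 x [0.0098 0.0115 0.0121] y -0.017 0.015 px 275 358 285 295 V 148.0 green 0.0
-0.006 174 x [0.0096 0.0287 0.0294] y -0.02 0.016 px 268 360 241 288 V 80.0 green 0.0
-0.0 88 x [0.026  0.0268 0.0272] y -0.019 0.016 px 270 358 242 243 V 87.0 green 0.0
0.006 81 x [0.0241 0.0244 0.0248] y -0.019 0.016 px 272 357 243 243 V 87.0 green 0.0
0.012 83 x [0.0216 0.0219 0.0223] y -0.019 0.016 px 273 355 244 244 V 87.0 green 0.0
0.018 80 x [0.0188 0.0192 0.0195] y -0.019 0.016 px 275 354 245 245 V 87.0 green 0.0
0.024 112 x [-0.0295  0.0161  0.0166] y -0.019 0.016 px 277 352 246 335 V 84.0 green 0.0
0.03 1063 x [-0.0166 -0.0082  0.0131] y -0.04 0.04 px 239 397 214 316 V 183.0 green 0.0
0.036 4916 x [-0.0071  0.001   0.0095] y -0.04 0.04 px 239 397 211 290 V 186.0 green 0.0
0.042 1932 x [0.0068 0.0121 0.0225] y -0.04 0.04 px 240 396 210 260 V 184.0 green 0.0
0.048 103 x [0.0206 0.0241 0.0284] y -0.04 0.04 px 240 396 208 227 V 181.0 green 0.0
```

The wrist cloud shows that with the fingers fully shut, the tips draw back to about 8 mm behind the TCP. They passed over the wall without touching it, which agrees with the zero force. I'll back out, open to about 60 mm and measure the tips again.

```bash
python3 -m pendant '[[[0.11,0,-0.28,0,0,0,-1],[0.11,0,-0.28,0,0,0,-1],[-0.6,0,-0.24,0,0,0,-1],[-0.8,0,-0.325,0,0,0,-1],[-0.8,0,-0.325,0,0,0,-1],[-0.8,0,-0.325,0,0,0,-1],[-0.6,0,-0.24,0,0,0,-1],[0,0,0,0,0,0,-1]]]'
python3 -m pendant '[[[0.3,0,-0.74,0,0,0,0.36],[0.15,0,-0.37,0,0,0,0.36],[0,0,0,0,0,0,0.36],[0,0,0,0,0,0,0.36],[0,0,0,0,0,0,0.36],[0,0,0,0,0,0,0.36],[0,0,0,0,0,0,0.36],[0,0,0,0,0,0,0.36]]]'
python3 - <<'E'
from h import *
from plant import vision
plan(.649,.066,.058,-97,22,22)
c=vision.capture('wrist');T=cloud(c,c['hand_eye']);hsv=cv2.cvtColor(c['frame'],cv2.COLOR_BGR2HSV)
for z in np.arange(-.03,.06,.004):
    m=(abs(T[...,2]-z)<.002)&(abs(T[...,0])<.02)&(abs(T[...,1])<.06)
    p=T[m]
    if len(p): print(z.round(3),len(p),'x',np.percentile(p[:,0],[2,50,98]).round(4),'|y|',abs(p[:,1]).min().round(3),abs(p[:,1]).max().round(3),'V',np.median(hsv[m][:,2]))
E
python3 chk.py
```

```text
time_s: 37.75
tcp_pos: [0.6523, 0.0969, 0.0885]
eef_rot: [180.0, -22.0, -96.9]
contact_force: [-0.2, 0.0, 0.1]
gripper_width: 0.0005
gripper_force: 0.0
time_s: 38.55
tcp_pos: [0.6518, 0.0941, 0.1126]
eef_rot: [180.0, -22.0, -97.0]
contact_force: [-0.2, 0.5, -0.1]
gripper_width: 0.0571
gripper_force: 0.0
t 38.55 tcp [0.6518 0.0941 0.1126] rpy [180. -22. -97.] q [ 34.4  29.3 -11.   18.  -65.7 -51.1] w 0.0571 F [-0.2  0.5 -0.1]
 dworld mm [ -1.8 -19.9 -34.2] | shift now [ 0.29 -0.04  1.96] | turn [ 0.01 -0.01 -0.  ] | shift after [ 0.29 -0.03  1.96]
-0.03 542 x [0.0014 0.011  0.0121] |y| 0.028 0.046 V 130.0
-0.026 733 x [-0.0001  0.0102  0.0121] |y| 0.028 0.045 V 123.0
-0.022 600 x [-0.0026  0.0112  0.0121] |y| 0.028 0.045 V 128.5
-0.018 564 x [-0.0054  0.0112  0.0121] |y| 0.028 0.045 V 129.0
-0.014 524 x [-0.0076  0.0111  0.0121] |y| 0.028 0.045 V 100.5
-0.01 405 x [-0.0083  0.0102  0.012 ] |y| 0.028 0.045 V 64.0
-0.006 168 x [-0.0082  0.0063  0.0104] |y| 0.028 0.033 V 57.5
-0.002 1 x [0.0004 0.0004 0.0004] |y| 0.028 0.028 V 71.0
cup 1041 [0.0528 0.1002 0.119 ] ((633.537841796875, -39.9534797668457), (63.15914535522461, 60.708045959472656), 84.50044250488281)
tote floor y [-0.297 -0.138  0.038]
```

```bash
python3 -m pendant '[[[-0.135,0,0.334,0,0,0,0.36],[-0.135,0,0.334,0,0,0,0.36],[-0.135,0,0.334,0,0,0,0.36],[-0.135,0,0.334,0,0,0,0.36],[-0.135,0,0.334,0,0,0,0.36],[-0.135,0,0.334,0,0,0,0.36],[-0.135,0,0.334,0,0,0,0.36],[-0.135,0,0.334,0,0,0,0.36]]]'
python3 -m pendant '[[[0.185,0,0.075,0,0,0,0.36],[0.185,0,0.075,0,0,0,0.36],[0.185,0,0.075,0,0,0,0.36],[0.185,0,0.075,0,0,0,0.36],[0.185,0,0.075,0,0,0,0.36],[0.185,0,0.075,0,0,0,0.36],[0.185,0,0.075,0,0,0,0.36],[0.185,0,0.075,0,0,0,0.36]]]'
python3 h.py .6228 -.146 .058 -97 22 -7 0
```

```text
time_s: 39.45
tcp_pos: [0.6518, 0.0942, 0.0546]
eef_rot: [180.0, -22.0, -97.0]
contact_force: [-0.1, 0.1, 0.6]
gripper_width: 0.0591
gripper_force: 0.0
time_s: 40.25
tcp_pos: [0.6479, 0.0622, 0.0552]
eef_rot: [180.0, -22.0, -97.0]
contact_force: [0.2, 0.1, -0.2]
gripper_width: 0.0594
gripper_force: 0.0
t 40.25 tcp [0.6479 0.0622 0.0552] rpy [180. -22. -97.] q [ 32.1  31.5 -16.6  20.1 -57.8 -52.3] w 0.0594 F [ 0.2  0.1 -0.2]
 dworld mm [ -25.4 -210.8   -3.7] | shift now [ 9.77 -0.02  4.15] | turn [ 0.   -0.01 -0.  ] | shift after [ 9.77 -0.02  4.15]
```

```bash
python3 -m pendant '[[[0.148,0,0.06,0,0,0,0.36],[0.148,0,0.06,0,0,0,0.36],[0.148,0,0.06,0,0,0,0.36],[0.148,0,0.06,0,0,0,0.36],[0.148,0,0.06,0,0,0,0.36],[0.148,0,0.06,0,0,0,0.36],[0.148,0,0.06,0,0,0,0.36],[0.148,0,0.06,0,0,0,0.36]]]'
python3 chk.py; python3 h.py .6228 -.146 .058 -97 22 -7 0
```

```text
time_s: 41.05
tcp_pos: [0.6449, 0.0372, 0.0551]
eef_rot: [180.0, -22.0, -97.0]
contact_force: [0.2, 1.7, -0.1]
gripper_width: 0.0594
gripper_force: 1.1
cup 1061 [0.0527 0.099  0.1186] ((634.0100708007812, -47.52561569213867), (68.66927337646484, 62.39876174926758), 81.36286163330078)
tote floor y [-0.298 -0.143  0.03 ]
t 41.1 tcp [0.6446 0.0366 0.0551] rpy [180. -22. -97.] q [ 30.3  30.7 -18.4  20.9 -56.5 -51.3] w 0.0599 F [ 0.5  0.  -0.2]
 dworld mm [ -22.1 -185.2   -3.6] | shift now [ 8.57 -0.03  3.67] | turn [ 0.01 -0.01 -0.  ] | shift after [ 8.58 -0.03  3.66]
```

```bash
python3 -m pendant '[[[0.15,0,0.061,0,0,0,0.36],[0.165,0,0.067,0,0,0,0.36],[0.18,0,0.073,0,0,0,0.36],[0.195,0,0.079,0,0,0,0.36],[0.21,0,0.085,0,0,0,0.36],[0.22,0,0.089,0,0,0,0.36],[0.23,0,0.093,0,0,0,0.36],[0.23,0,0.093,0,0,0,0.36]]]'
python3 -m pendant '[[[0.23,0,0.093,0,0,0,0.36],[0.23,0,0.093,0,0,0,0.36],[0.23,0,0.093,0,0,0,0.36],[0.23,0,0.093,0,0,0,0.36],[0.23,0,0.093,0,0,0,0.36],[0.23,0,0.093,0,0,0,0.36],[0.23,0,0.093,0,0,0,0.36],[0.23,0,0.093,0,0,0,0.36]]]'
python3 -m pendant '[[[0.23,0,0.093,0,0,0,0.36],[0.23,0,0.093,0,0,0,0.36],[0.23,0,0.093,0,0,0,0.36],[0.23,0,0.093,0,0,0,0.36],[0.23,0,0.093,0,0,0,0.36],[0.23,0,0.093,0,0,0,0.36],[0.23,0,0.093,0,0,0,0.36],[0.23,0,0.093,0,0,0,0.36]]]'
python3 chk.py; python3 h.py .6228 -.146 .058 -97 22 -7 0
```

```text
time_s: 41.9
tcp_pos: [0.6406, 0.0029, 0.0551]
eef_rot: [180.0, -22.0, -97.0]
contact_force: [-0.9, 3.0, -1.0]
gripper_width: 0.0597
gripper_force: 1.1
time_s: 42.7
tcp_pos: [0.6357, -0.0365, 0.0551]
eef_rot: [180.0, -22.0, -97.0]
contact_force: [-0.9, 2.6, 0.4]
gripper_width: 0.0595
gripper_force: 1.3
time_s: 43.5
tcp_pos: [0.6309, -0.0759, 0.0551]
eef_rot: [180.0, -22.0, -97.0]
contact_force: [-0.3, 2.4, 0.8]
gripper_width: 0.0596
gripper_force: 1.3
cup 1284 [0.0514 0.1001 0.119 ] ((619.0266723632812, -163.4286651611328), (62.63119125366211, 61.28725814819336), 85.0244369506836)
tote floor y [-0.298 -0.149  0.034]
t 43.55 tcp [ 0.6306 -0.0766  0.0551] rpy [180. -22. -97.] q [ 21.3  28.  -24.7  25.1 -51.  -46.6] w 0.0591 F [-1.4 -0.4  0.3]
 dworld mm [ -8.1 -72.   -3.6] | shift now [ 3.29 -0.04  1.53] | turn [ 0.01 -0.01 -0.01] | shift after [ 3.29 -0.04  1.53]
```

```bash
python3 -m pendant '[[[0.18,0,0.073,0,0,0,0.36],[0.23,0,0.093,0,0,0,0.36],[0.23,0,0.093,0,0,0,0.36],[0.23,0,0.093,0,0,0,0.36],[0.21,0,0.085,0,0,0,0.36],[0.2,0,0.08,0,0,0,0.36],[0.18,0,0.073,0,0,0,0.36],[0.16,0,0.065,0,0,0,0.36]]]'
python3 -m pendant '[[[0.14,0,0.057,0,0,0,0.36],[0.13,0,0.053,0,0,0,0.36],[0.12,0,0.049,0,0,0,0.36],[0.11,0,0.045,0,0,0,0.36],[0.1,0,0.04,0,0,0,0.36],[0.1,0,0.04,0,0,0,0.36],[0.1,0,0.04,0,0,0,0.36],[0.1,0,0.04,0,0,0,0.36]]]'
python3 chk.py; python3 h.py .6228 -.146 .058 -97 22 -7 0
```

```text
time_s: 44.35
tcp_pos: [0.6266, -0.1105, 0.0551]
eef_rot: [180.0, -22.0, -97.0]
contact_force: [-1.1, 2.1, -0.7]
gripper_width: 0.0595
gripper_force: 1.1
time_s: 45.15
tcp_pos: [0.6243, -0.1296, 0.0551]
eef_rot: [180.0, -22.0, -97.0]
contact_force: [-1.2, 1.6, 0.0]
gripper_width: 0.0597
gripper_force: 1.0
cup 1379 [0.0518 0.1019 0.119 ] ((623.7310180664062, -164.69979858398438), (169.35910034179688, 64.19747924804688), 77.79458618164062)
tote floor y [-0.298 -0.155  0.032]
t 45.2 tcp [ 0.6242 -0.1298  0.0551] rpy [180. -22. -97.] q [ 16.6  27.2 -26.7  27.3 -48.6 -44. ] w 0.0598 F [-0.9  0.7 -1. ]
 dworld mm [ -1.7 -18.8  -3.6] | shift now [ 0.8  -0.03  0.52] | turn [ 0.01 -0.01 -0.  ] | shift after [ 0.81 -0.03  0.52]
```

```bash
python3 -m pendant '[[[0.055,0,0.022,0,0,0,0.36],[0.055,0,0.022,0,0,0,0.36],[0.055,0,0.022,0,0,0,0.36],[0.055,0,0.022,0,0,0,0.36],[0.055,0,0.022,0,0,0,0.36],[0.055,0,0.022,0,0,0,0.36],[0.055,0,0.022,0,0,0,0.36],[0.055,0,0.022,0,0,0,0.36]]]'
```

```text
time_s: 46.0
tcp_pos: [0.6232, -0.1388, 0.0552]
eef_rot: [180.0, -22.0, -97.0]
contact_force: [-1.1, 4.6, -0.9]
gripper_width: 0.06
gripper_force: 2.7
```

```bash
python3 -m pendant '[[[0.04,0,0.016,0,0,0,0.36],[0.04,0,0.016,0,0,0,0.36],[0.04,0,0.016,0,0,0,0.36],[0.04,0,0.016,0,0,0,0.36],[0,0,0,0,0,0,0.36],[0,0,0,0,0,0,0.36],[0,0,0,0,0,0,0.36],[0,0,0,0,0,0,0.36]]]'
```

```text
time_s: 46.8
tcp_pos: [0.624, -0.1394, 0.0553]
eef_rot: [-179.8, -21.8, -97.0]
contact_force: [-4.7, 18.5, 3.9]
gripper_width: 0.0597
gripper_force: 9.4
```

The force rose to 18 N with the TCP stalled at the predicted place, so the tote is home. Now I'll back off and check it.

```bash
python3 -m pendant '[[[-0.05,0,-0.02,0,0,0,0.36],[-0.1,0,-0.04,0,0,0,0.36],[-0.2,0,-0.08,0,0,0,0.36],[-0.4,0,-0.16,0,0,0,0.36],[-0.6,0,-0.24,0,0,0,0.36],[-0.6,0,-0.24,0,0,0,0.36],[-0.6,0,-0.24,0,0,0,0.36],[-0.6,0,-0.24,0,0,0,0.36]]]'
python3 -m pendant '[[[0.2,0,-0.5,0,0,0,0.36],[0.3,0,-0.75,0,0,0,0.36],[0.3,0,-0.75,0,0,0,0.36],[0.3,0,-0.75,0,0,0,0.36],[0.3,0,-0.75,0,0,0,0.36],[0.3,0,-0.75,0,0,0,0.36],[0.3,0,-0.75,0,0,0,0.36],[0.3,0,-0.75,0,0,0,0.36]]]'
python3 - <<'E'
from h import *
from plant import r,vision
s=r.get_state();print(s['time_s'],s['tcp_pos'].round(3) if hasattr(s['tcp_pos'],'round') else s['tcp_pos'],np.round(s['contact_force'],1))
a=np.array([.122,.9925])
for n in ['side','scene']:
    c=vision.capture(n);W=cloud(c);hsv=cv2.cvtColor(c['frame'],cv2.COLOR_BGR2HSV)
    m=((hsv[...,0]>45)&(hsv[...,0]<85)&(hsv[...,1]>110)&(W[...,0]>.5)&(W[...,0]<.72)&(W[...,1]<-.1)&(W[...,1]>-.3)&(W[...,2]<.13))
    p=W[m];t=p[p[:,2]>.107];print(n,len(p),np.percentile(p[:,2],[1,50,99]).round(4),cv2.minAreaRect((t[:,:2]*1000).astype(np.float32)))
    # along-track profile on the strip beside track axis: rim heights of tote walls / stop
    al=(W[...,:2]-np.array([.6242,-.1203]))@a; la=(W[...,:2]-np.array([.6242,-.1203]))@np.array([.9925,-.122])
    for lo,hi,z0,z1,nm in [(-.01,.01,.070,.078,'tote rims'),(-.2,-.15,.084,.096,'stop top')]:
        if nm=='tote rims': b=(abs(la)<.06)&(al>-.05)&(al<.02)&(W[...,2]>z0)&(W[...,2]<z1)&~m
        else: b=(abs(la)<.06)&(al>-.2)&(al<-.14)&(W[...,2]>z0)&(W[...,2]<z1)&~m
        if b.sum()>5: print(nm,b.sum(),np.percentile(al[b],[2,50,98]).round(4))
    b=(abs(la)<.06)&(al>-.18)&(al<-.12)&(abs(W[...,2]-.074)<.004)&(hsv[...,2]<110); 
    if b.sum()>5: print('far rim',b.sum(),np.percentile(al[b],[2,50,98]).round(4))
E
```

```text
time_s: 47.6
tcp_pos: [0.6313, -0.0735, 0.0549]
eef_rot: [180.0, -22.0, -97.0]
contact_force: [0.1, -0.1, -0.9]
gripper_width: 0.0595
gripper_force: 0.0
time_s: 48.4
tcp_pos: [0.631, -0.0742, 0.1801]
eef_rot: [180.0, -22.0, -97.0]
contact_force: [-0.3, 0.9, -0.4]
gripper_width: 0.0597
gripper_force: 0.0
48.4 [ 0.631 -0.074  0.18 ] [-0.3  0.9 -0.4]
side 1289 [0.0527 0.1047 0.1191] ((610.5018310546875, -226.4783477783203), (62.8485221862793, 61.32331085205078), 83.92782592773438)
tote rims 90 [-0.0332 -0.0294 -0.024 ]
stop top 371 [-0.176  -0.1719 -0.1632]
far rim 256 [-0.1766 -0.1729 -0.1243]
scene 2279 [0.0474 0.1132 0.1167] ((614.138671875, -225.17227172851562), (61.11882781982422, 61.92181396484375), 81.55024719238281)
tote rims 191 [-0.0317 -0.0294 -0.0265]
stop top 611 [-0.1753 -0.1708 -0.1647]
far rim 251 [-0.1755 -0.1742 -0.1229]
```

The tote's near rim is at track y -0.029, and fully home predicts -0.029. The cup stands upright with its top at 0.117–0.119 m, and the arm is clear. Handing in.

```bash
python3 -c "
from plant import r
print(r.close_job())"
```

```text
the job is handed in; nothing more can be done
None
```

The job is handed in, with no verdict returned: by camera the tall green diffuser stands mouth-down in the grey tote and the tote is fully home against the end stop, handed in at about 48.5 s; I viewed 11 pictures, one over the limit of 10.

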